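# Scoop the turned wooden balls into the pot and move the pot off the scale

## Robot

A 7-joint arm with a two-finger parallel gripper is mounted at the origin on the work surface. World frame = base frame: x ahead of the robot, y to its left, z up, the work surface at z = 0. Lengths are in m, angles in rad, forces in N, time in s.
With the tool pointing down it reaches from about 0.4 to 0.85 m from the base axis. Payload 4.4 kg.
Tool frame: the origin (TCP) lies on the mounting face of the last link; the fingertips stand 199 mm ahead of it and the grasp point (between the pads) lies 180 mm ahead of it (bot.tip_extent is the distance from the TCP to the fingertips, in m); z points along the fingers, y is the direction in which the jaws open and shut (so a half turn about z gives the same grasp; the last joint's range is limited). The gripper opens to 94 mm and grips with 3 to 60 N. Pads are 16 mm wide; open, the fingers measure 119 mm over their backs; the gripper's body (75 mm by 177 mm) begins 78 mm behind the grasp point.
Start: joints at [1.262, 0.628, 0.038, 1.517, -0.027, 0.996, -0.02], TCP at [0.156, -0.631, 0.405] pointing down, gripper open.
Joint ranges: [-3.06, 3.06], [-0.37, 2.12], [-1.25, 1.32], [0.18, 2.47], [-1.1, 4.24], [0.23, 1.98], [-2.94, 2.94]. Speed limits (rad/s): [2.57, 2.57, 3.14, 3.14, 3.14, 3.14, 3.14].

## Interface

Orientations are given as a unit quaternion [x, y, z, w].
In Python, from workcell import bot gives the robot as it stands. The module is installed in compiled form; this text tells all that it offers.
- The arm moves only by the shell command python3 -m creep 'ROWS' [FORCE]. ROWS is JSON, a list of rows, each an object with "xyz": the shift along the world's x, y, z in units of 0.4 m (1.0 is 0.4 m), a list of three; "rotation": the turn, a rotation vector about the world's x, y, z in units of 2 pi rad (1.0 is 2 pi rad), a list of three; "grip": the closure, from 0 (fully open) to 1 (shut). A call has 1 to 8 rows; each row is the pose to reach, as a shift and turn from the pose commanded when the call began, turning the shorter way round; what a row does not reach only later rows make up. A row lasts 1/10 s, in which the tool goes at most 50 mm and 8.59 degrees, less where a joint would pass 70% of its speed; a pose out of reach is approached as far as the arm can. A call with a number of a shift or a turn outside -1 to 1 is refused whole. A call with a gripper value outside its range is refused whole. The fingers move at their own pace and stop on an object; FORCE is the grip in N (left out, the last holds). Time passes only in rows, so rows that repeat a pose let the fingers close. It gives the time, the measured TCP pose, the force and the opening at its end, in the units of the state.
- bot.get_state(): the state, without advancing time (a new reading comes with each control period).
- bot.snapshot(name): name is "side" or "top"; returns a dict with "color" (480x640x3 uint8, red, green, blue), "range_z" (480x640 float32, m along the optical axis (not along the pixel's ray), 0 where there is no reading), "fovy" (degrees; the focal length in pixels is half the picture's height over the tangent of half this angle, whatever the lens; pixels are square), "cx", "cy" (the principal point, pixels), "k1" (the pictures are not rectified: a ray, as slopes to the right and down, at radius r is drawn at 1 + k1 r^2 times it, then the intrinsics apply), "world_from_camera" (4x4, takes a point from camera to world coordinates). Camera axes: x right, y down, z forward; pixel columns grow to the right and rows downward; lengths in m; the calibration is good to about 2 mm. A picture is of the moment at which its call begins.
- bot.finish_job(): hands the job in, once; it reports no verdict.
The state is a dict: "t": time; "qpos": joint angles; "joint_velocities": joint speeds; "joint_efforts": joint torques, N m; "tool_pos": TCP position; "eef_rot": TCP orientation; "wrist_force": force on the tool from outside, world axes, zero at the start; "moment": the same for the moment, N m; "finger_gap": finger opening in m.
Only numpy, scipy, OpenCV 4.12 (cv2) and the standard library are available. Lean on these libraries where they do the work, as an engineer would, in place of code of your own. Each camera call takes 0.05 s, during which the arm holds its last target. There are 200 camera calls.

## Task

Take the scoop from its board, scoop every wooden ball out of the trough and tip them all into the pot while it stands on the scale; use the scoop, and never pick balls out of the trough with the fingers (a ball that has gone astray outside it may be picked up). Then lay the scoop flat back on its board, lift the pot by its handle off the scale, keeping it upright, and set it down gently in the middle of the rubber mat with all the balls still in it. Leave the paint tin, the brush and the plywood discs where they are.

Things in the scene. Friction and masses are not known exactly. Their poses are not given: they have to be found in the camera images.
- trough: Fixed steel trough with the balls, shaped like a roller tray. Origin: under the centre of its level floor; x along it, z up. Level inner floor 208 mm (x -104 to +104) by 78 mm, at height 4 mm. At x -104 a ramp of 25 degrees, 80 mm long, rises towards -x, ending at a wall; the +x end wall leans out 20 degrees. All walls 50 mm high. At first the balls lie in one layer on the level floor.
- scoop_grip (a point): Centre of the wooden handle of the loose aluminium scoop (180 g). x points to the scoop's open nose, z up. The handle is a bar along x from 45 mm behind this point to 35 mm ahead of it, 22 mm wide, 24 mm high. This point is 80 mm above the scoop's underside and 58 mm behind the centre of its base. Grasp from above, fingers on both sides.
- scoop_base (a point): Centre of the underside of the scoop's base, axes as scoop_grip (which is at x -58, z +80 mm). Base plate 56 mm long, 70 mm wide, 1.5 mm thick; its front edge (x +28) is the open lip. Back wall at x -28, 42 mm high; side walls 2 mm thick, 38 mm high, 70 mm over the outside, from the back to x +10: the front 18 mm is bare plate. The plate is slippery. Holds four balls well; more are heaped and spill.
- board: Fixed plywood board on which the scoop lies, 210 x 110 x 10 mm; origin: centre of its underside, x along its length, z up. Its top is at 10 mm.
- scale: Fixed bench scale on which the pot stands; origin: centre of its underside. Square steel platform 200 x 200 mm, top at height 40 mm.
- pot_mid (a point): Centre of the loose aluminium pot, half-way up its body. z up. Body 95 mm high, outer radius 60 mm at the foot, 68 mm at the rim, wall 3 mm, bottom 4 mm, about 350 g empty. A rigid arch handle rises over the mouth in the pot's x-z plane, so tip pieces in along the pot's y, under the arch, from either side.
- pot_grip (a point): Centre of the black grip at the top of the pot's arch handle, 112.5 mm above pot_mid (160 mm above the pot's underside), same axes. The grip is a bar along x, 66 mm long, 18 mm wide (y), 18 mm high; the legs of the arch go down at x +-62 to +-67 mm.
- mat: Fixed black rubber mat, 160 x 160 mm, 6 mm thick; origin: centre of its underside, top at 6 mm. Mat and scale may change places.
- ball1_center (a point): Centre of a loose turned wooden ball, 30 mm in diameter, about 12 g; eight to twelve of them are there at a start. A ball does not roll on slopes below about 8 degrees.
- ball2_center (a point): Centre of a loose turned wooden ball, 30 mm in diameter, about 12 g; eight to twelve of them are there at a start. A ball does not roll on slopes below about 8 degrees.
- ball3_center (a point): Centre of a loose turned wooden ball, 30 mm in diameter, about 12 g; eight to twelve of them are there at a start. A ball does not roll on slopes below about 8 degrees.
- ball4_center (a point): Centre of a loose turned wooden ball, 30 mm in diameter, about 12 g; eight to twelve of them are there at a start. A ball does not roll on slopes below about 8 degrees.
- ball5_center (a point): Centre of a loose turned wooden ball, 30 mm in diameter, about 12 g; eight to twelve of them are there at a start. A ball does not roll on slopes below about 8 degrees.
- ball6_center (a point): Centre of a loose turned wooden ball, 30 mm in diameter, about 12 g; eight to twelve of them are there at a start. A ball does not roll on slopes below about 8 degrees.
- ball7_center (a point): Centre of a loose turned wooden ball, 30 mm in diameter, about 12 g; eight to twelve of them are there at a start. A ball does not roll on slopes below about 8 degrees.
- ball8_center (a point): Centre of a loose turned wooden ball, 30 mm in diameter, about 12 g; eight to twelve of them are there at a start. A ball does not roll on slopes below about 8 degrees.
- ball9_center (a point): Centre of a loose turned wooden ball, 30 mm in diameter, about 12 g; eight to twelve of them are there at a start. A ball does not roll on slopes below about 8 degrees.
- ball10_center (a point): Centre of a loose turned wooden ball, 30 mm in diameter, about 12 g; eight to twelve of them are there at a start. A ball does not roll on slopes below about 8 degrees.
- ball11_center (a point): Centre of a loose turned wooden ball, 30 mm in diameter, about 12 g; eight to twelve of them are there at a start. A ball does not roll on slopes below about 8 degrees.
- ball12_center (a point): Centre of a loose turned wooden ball, 30 mm in diameter, about 12 g; eight to twelve of them are there at a start. A ball does not roll on slopes below about 8 degrees.
- tin: Paint tin, 84 mm wide, 100 mm high; leave alone. Origin: its underside.
- brush: Paint brush lying on the table; leave alone. Origin: its underside.
- discs: Stack of plywood discs in one piece, 100 mm across, 36 mm high; leave alone. Origin: its underside.

How it is judged:
By the outcome, as a careful person would: the job done as asked, in the order asked, and still so for the second after the job is handed in, with the robot touching nothing.
Of ball1, ball2, ball3, ball4, ball5, ball8, ball9, ball10, ball11, ball12 only 6 to 10 are there at a start; the rules pass over those that are not, and their reading is None.
At some moment in a run one of scoop, pot may be knocked a few centimetres aside while the robot is not near it.
It also fails if it takes over 210 s, if anything falls off the work surface, if the arm or the gripper's body presses on something with over 40 N, if the wrist force passes 120 N, or if a joint passes its speed limit or range.

## Working session

There is one attempt and no reset: what is moved stays moved. The work goes in short steps, Python scripts to look and compute and a shell command to move; the robot and the scene stay as the last step left them, time stands still between calls to the robot, and variables do not carry over. Pictures are saved under pics/ and viewed, on a budget of 14 in all, crops included, one or two more only if the job needs it, and the job is handed in when it is done.

```bash
mkdir -p pics
cat > h.py <<'E'
import numpy as np, cv2
from workcell import bot
def snap(n,fn=None):
    s=bot.snapshot(n)
    if fn: cv2.imwrite('pics/'+fn,s['color'][:,:,::-1])
    return s
def K(s):
    f=240/np.tan(np.radians(s['fovy'])/2); return f
def cloud(s):
    f=K(s); v,u=np.mgrid[0:480,0:640]
    xd=(u-s['cx'])/f; yd=(v-s['cy'])/f
    x,y=xd.copy(),yd.copy()
    for _ in range(8):
        m=1+s['k1']*(x*x+y*y); x=xd/m; y=yd/m
    z=s['range_z']; P=np.stack([x*z,y*z,z],-1); T=np.array(s['world_from_camera'])
    W=P@T[:3,:3].T+T[:3,3]; W[z<=0]=np.nan
    return W
E
python3 - <<'E'
from h import *
print(bot.get_state())
for n in('top','side'):
    s=snap(n,n+'0.png'); W=cloud(s); np.save(n+'0.npy',W)
    print(n,s['fovy'],s['k1'],np.round(s['world_from_camera'],3).tolist())
E
```

```text
{'t': 0.0, 'qpos': array([ 1.26223715,  0.62929399,  0.03841429,  1.51832802, -0.02701121,
        0.99626353, -0.02000083]), 'joint_velocities': array([ 8.11068939e-04,  2.64542255e-03,  1.61000201e-04, -9.68735431e-05,
       -1.50200033e-03, -7.20110702e-04, -4.10461459e-04]), 'joint_efforts': array([-3.47671876e-04, -5.49726748e+01,  1.14367627e+00, -1.86629838e+01,
       -5.21737954e-02,  2.34975148e-02,  1.39140138e-04]), 'tool_pos': array([ 0.15622899, -0.6306594 ,  0.40379985]), 'eef_rot': array([ 9.92641156e-01,  1.21089831e-01, -1.04555046e-04, -8.81890892e-04]), 'wrist_force': array([-0.13891996, -0.08505988,  0.31132065]), 'moment': array([ 0.03350457, -0.0026068 ,  0.0101822 ]), 'finger_gap': 0.09408120268287185}
top 57.13835899090401 -0.08479371223573871 [[-0.011, -0.991, 0.132, 0.482], [-1.0, 0.007, -0.024, -0.037], [0.023, -0.132, -0.991, 1.016], [0.0, 0.0, 0.0, 1.0]]
side 47.9204701526538 -0.04155817811606574 [[-0.959, -0.214, 0.183, 0.365], [-0.281, 0.688, -0.669, 0.775], [0.017, -0.694, -0.72, 1.011], [0.0, 0.0, 0.0, 1.0]]
```

View pics/top0.png

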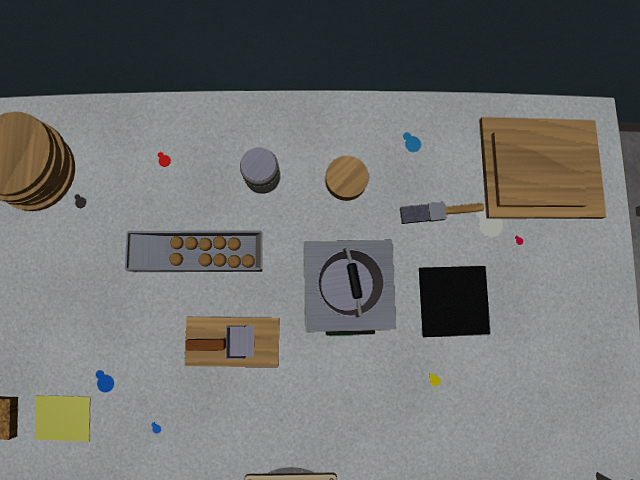

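View pics/side0.png

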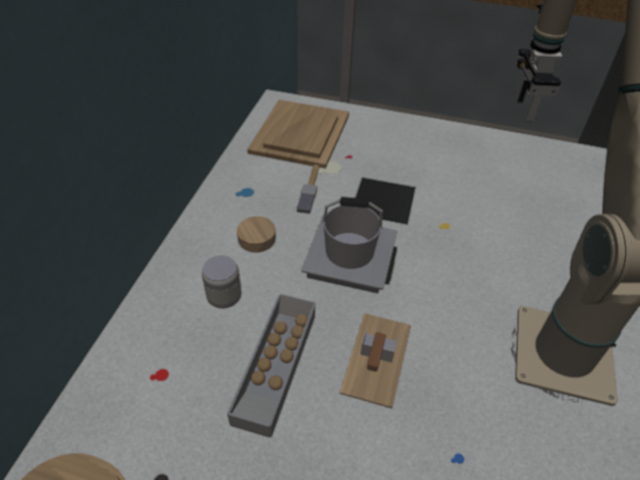

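The top view shows the trough at px (127–262, 232–271) with the ramp on the left and 10 balls. The scoop lies on the board around (185–279, 317–366) with its nose to the right. The pot is on the scale at about (351, 283), and the mat is at (454, 300). The side view agrees. Next I'll measure the poses.

```bash
cat > meas.py <<'E'
from h import *
def rect(W,box,z0,z1):
    u0,u1,v0,v1=box; P=W[v0:v1,u0:u1].reshape(-1,3); P=P[(P[:,2]>z0)&(P[:,2]<z1)]
    r=cv2.minAreaRect((P[:,:2]*1000).astype(np.float32)); return len(P),np.round(r[0],1),np.round(r[1],1),round(r[2],1),np.round(np.median(P,0),4)
E
python3 - <<'E'
from meas import *
W=np.load('top0.npy')
for n,b,z0,z1 in [('trough rim',(115,275,222,282),.04,.06),('trough all',(115,275,222,282),.012,.06),('board',(178,288,310,374),.006,.013),('handle',(175,300,305,380),.085,.12),('scoopwalls',(175,300,305,380),.04,.06),('scoop base',(175,300,305,380),.0105,.03),('scale',(295,405,230,340),.034,.044),('potrim',(295,405,230,340),.125,.145),('potgrip',(295,405,230,340),.2,.22),('mat',(410,500,255,345),.004,.01)]:
    print(n,rect(W,b,z0,z1))
g=W[250,180:262:6]; print(np.round(g,3).tolist())
# balls
s=cv2.imread('pics/top0.png');m=(W[:,:,2]>.022)&(W[:,:,2]<.04)
P=W[235:268,130:260].reshape(-1,3); q=P[(P[:,2]>.0315)&(P[:,2]<.036)];print(len(q))
hsv=cv2.cvtColor(s,cv2.COLOR_BGR2HSV); mm=((hsv[:,:,0]<25)&(hsv[:,:,1]>90)).astype(np.uint8); mm[:232]=0;mm[272:]=0;mm[:,:125]=0;mm[:,265:]=0
n,l,st,c=cv2.connectedComponentsWithStats(mm)
for i in range(1,n):
    if st[i,4]>10: print(st[i,4],np.round(c[i]),np.round(np.nanmedian(W[l==i],0),3))
E
```

```text
trough rim (1033, array([598. , 211.2]), array([305.7,  89.3]), 89.9, array([0.5961, 0.2169, 0.0496]))
trough all (3761, array([597.9, 211.1]), array([305.7,  89.3]), 90.0, array([0.6006, 0.2263, 0.031 ]))
board (3427, array([389.6, 133.1]), array([213.9, 129.2]), 89.9, array([0.4005, 0.1183, 0.0105]))
handle (451, array([396.9, 171.9]), array([22.6, 79.2]), 0.1, array([0.3982, 0.1717, 0.102 ]))
scoopwalls (101, array([397.1, 118.6]), array([69.7, 38.2]), 0.2, array([0.3968, 0.1353, 0.0504]))
scoop base (2234, array([394.8, 130.1]), array([210.8, 110.4]), 88.2, array([0.3958, 0.1136, 0.012 ]))
scale (5064, array([ 518.6, -133.8]), array([200.7, 198.9]), 0.8, array([ 0.5058, -0.1201,  0.0406]))
potrim (425, array([ 520.4, -126.7]), array([132.9, 133.5]), 42.8, array([ 0.5234, -0.1453,  0.1343]))
potgrip (359, array([ 520.7, -127.3]), array([80.5, 17.9]), 9.6, array([ 0.521 , -0.1266,  0.2082]))
mat (4198, array([ 484.5, -383.9]), array([212.1, 206.8]), 88.6, array([ 0.4788, -0.3789,  0.0066]))
[[0.603, 0.253, 0.006], [0.603, 0.24, 0.004], [0.603, 0.226, 0.004], [0.603, 0.211, 0.005], [0.601, 0.193, 0.024], [0.603, 0.184, 0.001], [0.603, 0.17, 0.001], [0.603, 0.156, 0.002], [0.602, 0.141, 0.007], [0.601, 0.126, 0.02], [0.602, 0.114, 0.008], [0.602, 0.1, 0.004], [0.603, 0.087, 0.002], [0.599, 0.07, 0.027]]
574
129 [176. 242.] [0.618 0.255 0.03 ]
127 [191. 243.] [0.616 0.222 0.03 ]
132 [219. 242.] [0.617 0.158 0.03 ]
131 [205. 244.] [0.613 0.189 0.03 ]
122 [234. 244.] [0.615 0.125 0.03 ]
127 [176. 259.] [0.58  0.255 0.03 ]
129 [205. 259.] [0.579 0.188 0.03 ]
129 [219. 260.] [0.578 0.157 0.03 ]
127 [234. 261.] [0.574 0.125 0.031]
123 [248. 261.] [0.575 0.092 0.03 ]
```

```bash
cat >> h.py <<'E'
from scipy.spatial.transform import Rotation as R
def down(p=0,yaw=0): # tool y=+world x, nose-up pitch p deg
    return R.from_euler('x',-p,degrees=True)*R.from_euler('z',yaw,degrees=True)*R.from_matrix(np.array([[0,1,0],[1,0,0],[0,0,-1.]]))
def to(xyz,Rt,ref=None):
    s=bot.get_state() if ref is None else ref
    d=(np.array(xyz)-s['tool_pos'])/0.4; rv=(Rt*R.from_quat(s['eef_rot']).inv()).as_rotvec()/(2*np.pi)
    print('xyz',np.round(d,4).tolist(),'rot',np.round(rv,4).tolist(),'t',round(s['t'],2),'F',np.round(s['wrist_force'],1),'gap',round(s['finger_gap'],4))
def lip(x,y,z,p): # tcp for lip underside at x,y,z, pitch p deg nose up
    a=np.radians(p); f=np.array([0,-np.cos(a),np.sin(a)]); u=np.array([0,np.sin(a),np.cos(a)])
    return np.array([x,y,z])-.086*f+.26*u
E
python3 -m creep '[{"xyz":[0.735,0.875,0.125],"rotation":[0,0,0.1]},{"xyz":[0.735,0.875,0.125],"rotation":[0,0,0.1]},{"xyz":[0.735,0.875,0.125],"rotation":[0,0,0.1]},{"xyz":[0.735,0.875,0.125],"rotation":[0,0,0.1]},{"xyz":[0.735,0.875,0.125],"rotation":[0,0,0.1]},{"xyz":[0.735,0.875,0.125],"rotation":[0,0,0.1]},{"xyz":[0.735,0.875,0.125],"rotation":[0,0,0.1]},{"xyz":[0.735,0.875,0.125],"rotation":[0,0,0.1]}]'
python3 -c "
from h import *
to([.397,.167,.38],down())"
```

```text
xyz [0.6018, 1.9942, -0.0596] rot [-0.0002, -0.0002, 0.2113] t 0.1 F [-0.4 -0.3 -0.2] gap 0.0939invalid input
```

```bash
python3 -m creep '[{"xyz":[0.735,0.875,0.125],"rotation":[0,0,0.1],"grip":0},{"xyz":[0.735,0.875,0.125],"rotation":[0,0,0.1],"grip":0},{"xyz":[0.735,0.875,0.125],"rotation":[0,0,0.1],"grip":0},{"xyz":[0.735,0.875,0.125],"rotation":[0,0,0.1],"grip":0},{"xyz":[0.735,0.875,0.125],"rotation":[0,0,0.1],"grip":0},{"xyz":[0.735,0.875,0.125],"rotation":[0,0,0.1],"grip":0},{"xyz":[0.735,0.875,0.125],"rotation":[0,0,0.1],"grip":0},{"xyz":[0.735,0.875,0.125],"rotation":[0,0,0.1],"grip":0}]'
python3 -c "
from h import *
to([.397,.167,.38],down())"
```

```text
t: 0.9
tool_pos: [0.4129, -0.3247, 0.4482]
eef_rot: [0.907, 0.422, -0.0, -0.0]
wrist_force: [0.4, -0.4, -0.4]
finger_gap: 0.0939
xyz [-0.0396, 1.2294, -0.1706] rot [-0.0, -0.0001, 0.1114] t 0.9 F [ 0.4 -0.4 -0.4] gap 0.0939
```

```bash
python3 -m creep '[{"xyz":[0,0.95,0],"rotation":[0,0,0.1114],"grip":0},{"xyz":[0,0.95,0],"rotation":[0,0,0.1114],"grip":0},{"xyz":[0,0.95,0],"rotation":[0,0,0.1114],"grip":0},{"xyz":[0,0.95,0],"rotation":[0,0,0.1114],"grip":0},{"xyz":[0,0.95,0],"rotation":[0,0,0.1114],"grip":0},{"xyz":[0,0.95,0],"rotation":[0,0,0.1114],"grip":0},{"xyz":[0,0.95,0],"rotation":[0,0,0.1114],"grip":0},{"xyz":[0,0.95,0],"rotation":[0,0,0.1114],"grip":0}]'
python3 -c "
from h import *
to([.397,.167,.30],down())"
```

```text
t: 1.7
tool_pos: [0.4114, 0.057, 0.4484]
eef_rot: [0.706, 0.709, 0.001, -0.0]
wrist_force: [-0.1, 0.0, -0.5]
finger_gap: 0.0942
xyz [-0.0359, 0.275, -0.3709] rot [-0.0002, 0.0001, -0.0007] t 1.7 F [-0.1  0.  -0.5] gap 0.0942
```

```bash
python3 -m creep '[{"xyz":[-0.036,0.275,-0.25],"rotation":[0,0,0],"grip":0},{"xyz":[-0.036,0.275,-0.25],"rotation":[0,0,0],"grip":0},{"xyz":[-0.036,0.275,-0.25],"rotation":[0,0,0],"grip":0},{"xyz":[-0.036,0.275,-0.25],"rotation":[0,0,0],"grip":0}]'
python3 - <<'E'
from h import *
s=snap('side');W=cloud(s)
P=W.reshape(-1,3);c=s['color'].reshape(-1,3).astype(int)
m=(abs(P[:,0]-.397)<.1)&(abs(P[:,1]-.15)<.1)&(P[:,2]>.085)&(P[:,2]<.106)&(c[:,0]>1.5*c[:,2])
q=P[m];print(len(q),q.min(0),q.max(0))
to([.397,.167,.272],down())
E
```

```text
t: 2.1
tool_pos: [0.3954, 0.1682, 0.3452]
eef_rot: [0.703, 0.711, -0.002, -0.003]
wrist_force: [0.2, -1.3, -0.2]
finger_gap: 0.094
386 [0.38522131 0.13078504 0.08514329] [0.40724445 0.21243214 0.10596378]
xyz [0.0018, 0.003, -0.1862] rot [0.0001, -0.0007, -0.0011] t 2.15 F [-0.  -1.4  0.2] gap 0.0939
```

```bash
python3 -m creep '[{"xyz":[0.002,0.002,-0.187],"rotation":[0,0,0],"grip":0},{"xyz":[0.002,0.002,-0.187],"rotation":[0,0,0],"grip":0},{"xyz":[0.002,0.002,-0.187],"rotation":[0,0,0],"grip":0},{"xyz":[0.002,0.002,-0.187],"rotation":[0,0,0],"grip":0},{"xyz":[0.002,0.002,-0.187],"rotation":[0,0,0],"grip":1},{"xyz":[0.002,0.002,-0.187],"rotation":[0,0,0],"grip":1},{"xyz":[0.002,0.002,-0.187],"rotation":[0,0,0],"grip":1},{"xyz":[0.002,0.002,-0.187],"rotation":[0,0,0],"grip":1}]' 60
python3 -m creep '[{"xyz":[0,0,0],"rotation":[0,0,0],"grip":1},{"xyz":[0,0,0],"rotation":[0,0,0],"grip":1},{"xyz":[0,0,0],"rotation":[0,0,0],"grip":1},{"xyz":[0,0,0],"rotation":[0,0,0],"grip":1}]'
python3 - <<'E'
from h import *
to([.397,.167,.272],down())
for p,y,z in [(-28,.33,.12),(-28,.292,.008),(-28,.24,.008),(0,.21,.007)]: print(p,y,z,np.round(lip(.598,y,z,p),3))
E
```

```text
t: 2.95
tool_pos: [0.3987, 0.1642, 0.274]
eef_rot: [0.707, 0.707, 0.001, 0.0]
wrist_force: [-0.0, 0.4, -0.4]
finger_gap: 0.0654
t: 3.35
tool_pos: [0.3984, 0.1644, 0.2733]
eef_rot: [0.707, 0.707, -0.0, -0.0]
wrist_force: [0.6, 0.2, 0.5]
finger_gap: 0.0333
xyz [-0.0035, 0.0066, -0.0033] rot [0.0, -0.0, -0.0001] t 3.35 F [0.6 0.2 0.5] gap 0.0333
-28 0.33 0.12 [0.598 0.284 0.39 ]
-28 0.292 0.008 [0.598 0.246 0.278]
-28 0.24 0.008 [0.598 0.194 0.278]
0 0.21 0.007 [0.598 0.296 0.267]
```

```bash
python3 -m creep '[{"xyz":[0,0,0],"rotation":[0,0,0],"grip":1},{"xyz":[0,0,0],"rotation":[0,0,0],"grip":1},{"xyz":[0,0,0],"rotation":[0,0,0],"grip":1},{"xyz":[0,0,0],"rotation":[0,0,0],"grip":1}]'
python3 -m creep '[{"xyz":[0,0,0.05],"rotation":[0,0,0],"grip":1},{"xyz":[0,0,0.1],"rotation":[0,0,0],"grip":1},{"xyz":[0,0,0.2],"rotation":[0,0,0],"grip":1},{"xyz":[0,0,0.3],"rotation":[0,0,0],"grip":1},{"xyz":[0,0,0.3],"rotation":[0,0,0],"grip":1}]'
sed -i 's/-.086\*f+.26\*u/-.0835*f+.263*u/' h.py
python3 - <<'E'
from h import *
s=snap('side','lift.png');W=cloud(s);P=W.reshape(-1,3);c=s['color'].reshape(-1,3).astype(int)
st=bot.get_state();print(st['tool_pos'])
m=(abs(P[:,0]-.397)<.06)&(abs(P[:,1]-.13)<.12)&(P[:,2]>.09)&(P[:,2]<.24);q=P[m]
print(len(q),q.min(0),q.max(0))
m2=m&(abs(P[:,2]-.17)<.004);m2=m&(P[:,1]<.13)&(abs(P[:,0]-.397)<.02);q=P[m2];print(np.median(q,0),np.polyfit(q[:,1],q[:,2],1) if len(q)>5 else 0,len(q))
to(lip(.598,.33,.12,-28),down(-28))
E
```

```text
t: 3.75
tool_pos: [0.3983, 0.1643, 0.2733]
eef_rot: [0.707, 0.707, -0.0, -0.0]
wrist_force: [0.2, 0.4, 0.1]
finger_gap: 0.0215
t: 4.25
tool_pos: [0.3997, 0.1653, 0.3973]
eef_rot: [0.707, 0.707, 0.004, 0.002]
wrist_force: [0.2, 0.3, -2.4]
finger_gap: 0.0218
[0.39904655 0.16452976 0.39517133]
990 [0.36572212 0.08044395 0.13229329] [0.43667409 0.21442085 0.2398566 ]
[0.37804649 0.09150095 0.1351783 ] [0.10150694 0.12617282] 11
xyz [0.4974, 0.2893, -0.0094] rot [0.0775, 0.0008, 0.0003] t 4.3 F [-0.6 -1.  -1.8] gap 0.0214
```

View pics/lift.png

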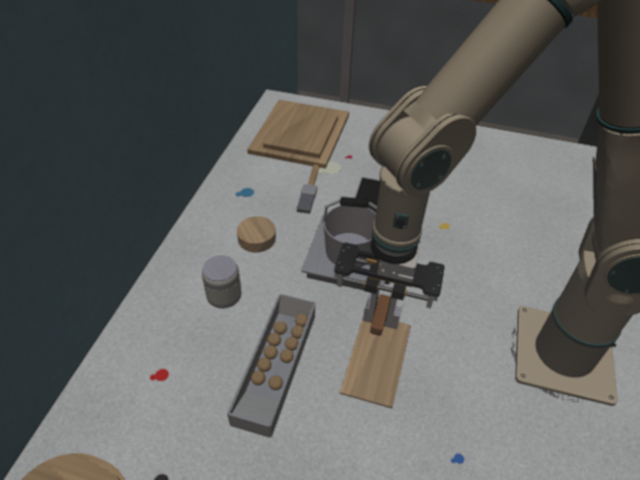

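```bash
python3 -m creep '[{"xyz":[0.497,0.31,0.03],"rotation":[0.0775,0.0008,0],"grip":1},{"xyz":[0.497,0.31,0.03],"rotation":[0.0775,0.0008,0],"grip":1},{"xyz":[0.497,0.31,0.03],"rotation":[0.0775,0.0008,0],"grip":1},{"xyz":[0.497,0.31,0.03],"rotation":[0.0775,0.0008,0],"grip":1},{"xyz":[0.497,0.31,0.03],"rotation":[0.0775,0.0008,0],"grip":1},{"xyz":[0.497,0.31,0.03],"rotation":[0.0775,0.0008,0],"grip":1},{"xyz":[0.497,0.31,0.03],"rotation":[0.0775,0.0008,0],"grip":1},{"xyz":[0.497,0.31,0.03],"rotation":[0.0775,0.0008,0],"grip":1}]'
python3 - <<'E'
from h import *
st=bot.get_state();print(st['qpos'])
s=snap('side','p.png')
to(lip(.598,.31,.03,-28),down(-28))
to(lip(.598,.29,.008,-28),down(-28))
to(lip(.598,.24,.008,-28),down(-28))
E
```

```text
t: 5.1
tool_pos: [0.5959, 0.2879, 0.4037]
eef_rot: [0.686, 0.687, 0.167, -0.173]
wrist_force: [-0.6, 0.1, -1.0]
finger_gap: 0.0218
[ 0.03080293  0.71128582 -0.70634248  1.58131442  0.01450847  0.7442281
 -0.499128  ]
xyz [0.0051, -0.0688, -0.2572] rot [0.0006, -0.0011, -0.0004] t 5.15 F [-0.9 -0.4 -1.8] gap 0.0211
xyz [0.0051, -0.1188, -0.3122] rot [0.0006, -0.0011, -0.0004] t 5.15 F [-0.9 -0.4 -1.8] gap 0.0211
xyz [0.0051, -0.2438, -0.3122] rot [0.0006, -0.0011, -0.0004] t 5.15 F [-0.9 -0.4 -1.8] gap 0.0211
```

View pics/p.png

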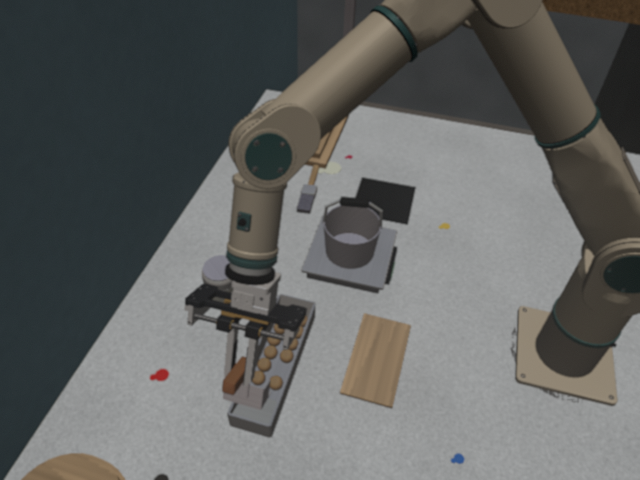

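```bash
python3 -m creep '[{"xyz":[0.005,-0.01,-0.1],"rotation":[0,-0.001,0],"grip":1},{"xyz":[0.005,-0.05,-0.2],"rotation":[0,-0.001,0],"grip":1},{"xyz":[0.005,-0.07,-0.257],"rotation":[0,-0.001,0],"grip":1},{"xyz":[0.005,-0.12,-0.31],"rotation":[0,-0.001,0],"grip":1},{"xyz":[0.005,-0.12,-0.31],"rotation":[0,-0.001,0],"grip":1}]'
python3 - <<'E'
from h import *
st=bot.get_state()
a=np.radians(-28); f=np.array([0,-np.cos(a),np.sin(a)]); u=np.array([0,np.sin(a),np.cos(a)])
print('lip',st['tool_pos']+.0835*f-.263*u)
to(lip(.598,.24,.008,-28),down(-28))
to(lip(.598,.225,.007,-14),down(-14))
to(lip(.598,.21,.006,0),down(0))
E
```

```text
t: 5.65
tool_pos: [0.5985, 0.2365, 0.2784]
eef_rot: [0.688, 0.686, 0.168, -0.17]
wrist_force: [0.1, -1.2, -2.2]
finger_gap: 0.0211
lip [0.59845268 0.28623262 0.00693536]
xyz [-0.0011, -0.1156, 0.0027] rot [0.001, -0.0006, 0.0003] t 5.65 F [ 0.1 -1.2 -2.2] gap 0.0211
xyz [-0.0011, 0.0148, 0.0101] rot [-0.0379, -0.0006, 0.0004] t 5.65 F [ 0.1 -1.2 -2.2] gap 0.0211
xyz [-0.0011, 0.1425, -0.0234] rot [-0.0768, -0.0005, 0.0004] t 5.65 F [ 0.1 -1.2 -2.2] gap 0.0211
```

```bash
python3 -m creep '[{"xyz":[-0.001,-0.06,0.003],"rotation":[0,0,0],"grip":1},{"xyz":[-0.001,-0.115,0.003],"rotation":[0,0,0],"grip":1},{"xyz":[-0.001,-0.05,0.013],"rotation":[-0.019,0,0],"grip":1},{"xyz":[-0.001,0.015,0.011],"rotation":[-0.038,0,0],"grip":1},{"xyz":[-0.001,0.08,-0.001],"rotation":[-0.057,0,0],"grip":1},{"xyz":[-0.001,0.1425,-0.0234],"rotation":[-0.077,0,0],"grip":1},{"xyz":[-0.001,0.1425,-0.0234],"rotation":[-0.077,0,0],"grip":1}]'
python3 - <<'E'
from h import *
to(lip(.598,.17,.006,0),down(0))
to(lip(.598,.15,.006,0),down(0))
to(lip(.598,.15,.006,15),down(15))
s=snap('side','q.png');
E
```

```text
t: 6.35
tool_pos: [0.5948, 0.308, 0.2737]
eef_rot: [0.702, 0.712, 0.004, -0.002]
wrist_force: [-1.1, 0.7, -1.6]
finger_gap: 0.0213
xyz [0.0081, -0.1362, -0.0116] rot [-0.0013, 0.0003, -0.0024] t 6.35 F [-1.1  0.7 -1.6] gap 0.0213
xyz [0.0081, -0.1862, -0.0116] rot [-0.0013, 0.0003, -0.0024] t 6.35 F [-1.1  0.7 -1.6] gap 0.0213
xyz [0.0081, -0.0232, -0.0881] rot [-0.043, -0.0, -0.0024] t 6.35 F [-1.1  0.7 -1.6] gap 0.0213
```

View pics/q.png

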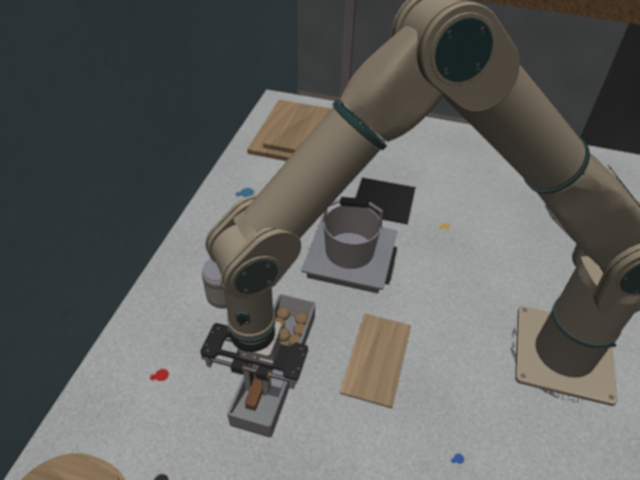

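```bash
python3 -m creep '[{"xyz":[0.008,-0.02,-0.011],"rotation":[-0.001,0,-0.0024],"grip":1},{"xyz":[0.008,-0.05,-0.011],"rotation":[-0.001,0,-0.0024],"grip":1},{"xyz":[0.008,-0.08,-0.011],"rotation":[-0.001,0,-0.0024],"grip":1},{"xyz":[0.008,-0.11,-0.011],"rotation":[-0.001,0,-0.0024],"grip":1},{"xyz":[0.008,-0.136,-0.011],"rotation":[-0.001,0,-0.0024],"grip":1},{"xyz":[0.008,-0.136,-0.011],"rotation":[-0.001,0,-0.0024],"grip":1}]'
python3 - <<'E'
from h import *
to(lip(.598,.155,.006,0),down(0))
E
```

```text
t: 7.0
tool_pos: [0.6021, 0.2426, 0.2685]
eef_rot: [0.713, 0.701, 0.001, -0.0]
wrist_force: [-2.4, 4.7, -0.7]
finger_gap: 0.0217
xyz [-0.0103, -0.0101, 0.0013] rot [-0.0003, 0.0002, 0.0025] t 7.0 F [-2.4  4.7 -0.7] gap 0.0217
```

```bash
python3 -m creep '[{"xyz":[-0.003,-0.015,0.001],"rotation":[0,0,0],"grip":1},{"xyz":[-0.003,-0.03,0.001],"rotation":[0,0,0],"grip":1},{"xyz":[-0.003,-0.03,0.001],"rotation":[0,0,0],"grip":1},{"xyz":[-0.003,-0.03,0.001],"rotation":[0,0,0],"grip":1}]'
python3 - <<'E'
from h import *
st=bot.get_state();L=st['tool_pos']+[0,-.0835,-.263];print('lip',L,np.round(R.from_quat(st['eef_rot']).as_matrix()[:,1],3))
to(st['tool_pos'],down())
def back(x,y,z,p): # back bottom edge
    a=np.radians(p); f=np.array([0,-np.cos(a),np.sin(a)]); return lip(*(np.array([x,y,z])+.056*f),p)
b=L+[0,.056,0]
for p,dy,dz in [(8,0,0),(16,0,0),(20,0,.03),(20,0.0,.1)]: to(back(b[0],b[1]+dy,b[2]+dz,p),down(p))
for n in('side','top'): snap(n,'r_%s.png'%n)
E
```

```text
t: 7.4
tool_pos: [0.601, 0.2367, 0.2704]
eef_rot: [0.711, 0.703, 0.006, -0.002]
wrist_force: [-2.0, 13.9, 3.5]
finger_gap: 0.0217
lip [0.6010499  0.15321167 0.00741991] [ 1.    -0.012  0.006]
xyz [0.0, 0.0, 0.0] rot [-0.0019, 0.0009, 0.0019] t 7.4 F [-2.  13.9  3.5] gap 0.0217
xyz [0.0, 0.0908, -0.016] rot [-0.0241, 0.0011, 0.0019] t 7.4 F [-2.  13.9  3.5] gap 0.0217
xyz [0.0, 0.1786, -0.0444] rot [-0.0463, 0.0012, 0.0018] t 7.4 F [-2.  13.9  3.5] gap 0.0217
xyz [0.0, 0.2207, 0.0118] rot [-0.0574, 0.0013, 0.0017] t 7.4 F [-2.  13.9  3.5] gap 0.0217
xyz [0.0, 0.2207, 0.1868] rot [-0.0574, 0.0013, 0.0017] t 7.4 F [-2.  13.9  3.5] gap 0.0217
```

View pics/r_side.png

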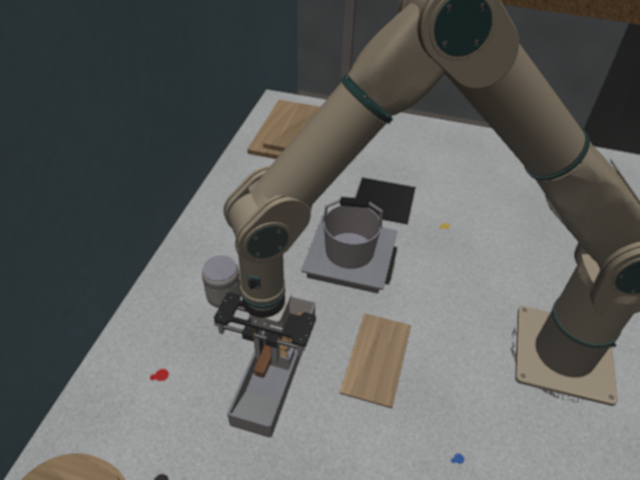

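```bash
python3 -m creep '[{"xyz":[-0.005,0.045,-0.005],"rotation":[-0.012,0.0,0.001],"grip":1},{"xyz":[-0.005,0.091,-0.013],"rotation":[-0.024,0.001,0.0015],"grip":1},{"xyz":[-0.005,0.135,-0.024],"rotation":[-0.035,0.001,0.0015],"grip":1},{"xyz":[-0.005,0.179,-0.04],"rotation":[-0.046,0.001,0.0015],"grip":1},{"xyz":[-0.005,0.22,-0.03],"rotation":[-0.057,0.001,0.0015],"grip":1},{"xyz":[-0.005,0.22,0.012],"rotation":[-0.057,0.001,0.0015],"grip":1},{"xyz":[-0.005,0.22,0.06],"rotation":[-0.057,0.001,0.0015],"grip":1}]'
python3 -m creep '[{"xyz":[0,0,0.07],"rotation":[0,0,0],"grip":1},{"xyz":[0,0,0.15],"rotation":[0,0,0],"grip":1},{"xyz":[0,0,0.25],"rotation":[0,0,0],"grip":1},{"xyz":[0,0,0.35],"rotation":[0,0,0],"grip":1},{"xyz":[0,0,0.4],"rotation":[0,0,0],"grip":1},{"xyz":[0,0,0.4],"rotation":[0,0,0],"grip":1}]'
python3 - <<'E'
from h import *
s=snap('side','a.png');t=snap('top','b.png')
cv2.imwrite('pics/ab.png',np.hstack([s['color'][180:460,180:420],t['color'][180:460,80:420]])[:,:,::-1])
a=np.radians(20); f=np.array([0,-np.cos(a),np.sin(a)]); u=np.array([0,np.sin(a),np.cos(a)])
st=bot.get_state();print('lip',st['tool_pos']+.0835*f-.263*u, R.from_quat(st['eef_rot']).as_matrix().round(3).tolist())
E
```

```text
t: 8.2
tool_pos: [0.5992, 0.3176, 0.2923]
eef_rot: [0.697, 0.694, -0.128, 0.126]
wrist_force: [0.2, -0.3, -1.3]
finger_gap: 0.0213
t: 8.8
tool_pos: [0.6003, 0.3161, 0.4573]
eef_rot: [0.699, 0.693, -0.124, 0.127]
wrist_force: [-0.4, 0.4, -2.0]
finger_gap: 0.0214
lip [0.59927492 0.14826775 0.23379521] [[0.005, 1.0, -0.004], [0.936, -0.006, -0.353], [-0.353, -0.002, -0.936]]
```

View pics/ab.png

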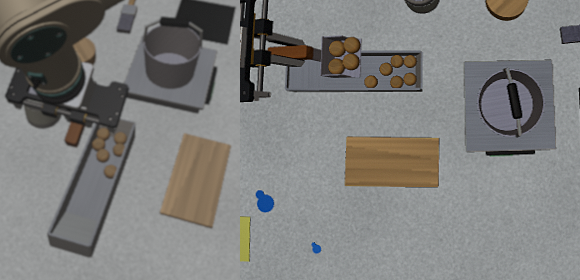

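```bash
python3 -m creep '[{"xyz":[-0.05,-0.05,0],"rotation":[0,0,0],"grip":1},{"xyz":[-0.1,-0.15,0],"rotation":[0,0,0],"grip":1},{"xyz":[-0.15,-0.25,0],"rotation":[0,0,0],"grip":1},{"xyz":[-0.2,-0.35,-0.03],"rotation":[0,0,0],"grip":1},{"xyz":[-0.2,-0.45,-0.06],"rotation":[0,0,0],"grip":1},{"xyz":[-0.2,-0.495,-0.08],"rotation":[0,0,0],"grip":1},{"xyz":[-0.2,-0.495,-0.08],"rotation":[0,0,0],"grip":1}]'
python3 - <<'E'
from h import *
st=bot.get_state();print(st['qpos'].round(2))
for p,y,z in [(20,-.085,.158),(12,-.085,.155),(4,-.085,.152),(-4,-.085,.15),(-12,-.085,.15),(-20,-.085,.15),(-28,-.085,.15),(-36,-.085,.15),(-42,-.085,.15)]: to(lip(.52,y,z,p),down(p),st)
t=snap('top')
from meas import rect
W=cloud(t); print(rect(W,(295,405,230,340),.2,.22),rect(W,(295,405,230,340),.125,.145))
E
```

```text
t: 9.6
tool_pos: [0.5177, 0.1163, 0.4179]
eef_rot: [0.698, 0.692, -0.132, 0.125]
wrist_force: [0.6, -0.3, -2.1]
finger_gap: 0.0217
[-0.33  0.48 -0.07  1.8   0.42  1.06 -0.65]
xyz [0.0057, -0.0821, -0.1032] rot [0.0026, -0.0012, 0.0016] t 9.6 F [ 0.6 -0.3 -2.1] gap 0.0217
xyz [0.0057, -0.1622, -0.0574] rot [0.0248, -0.0014, 0.0015] t 9.6 F [ 0.6 -0.3 -2.1] gap 0.0217
xyz [0.0057, -0.249, -0.0233] rot [0.047, -0.0015, 0.0014] t 9.6 F [ 0.6 -0.3 -2.1] gap 0.0217
xyz [0.0057, -0.3408, 0.0008] rot [0.0692, -0.0016, 0.0013] t 9.6 F [ 0.6 -0.3 -2.1] gap 0.0217
xyz [0.0057, -0.4356, 0.0169] rot [0.0915, -0.0017, 0.0012] t 9.6 F [ 0.6 -0.3 -2.1] gap 0.0217
xyz [0.0057, -0.5318, 0.0196] rot [0.1137, -0.0018, 0.0011] t 9.6 F [ 0.6 -0.3 -2.1] gap 0.0217
xyz [0.0057, -0.6275, 0.0089] rot [0.1359, -0.0019, 0.001] t 9.6 F [ 0.6 -0.3 -2.1] gap 0.0217
xyz [0.0057, -0.7207, -0.015] rot [0.1581, -0.0019, 0.0009] t 9.6 F [ 0.6 -0.3 -2.1] gap 0.0217
xyz [0.0057, -0.788, -0.0414] rot [0.1748, -0.002, 0.0008] t 9.6 F [ 0.6 -0.3 -2.1] gap 0.0217
(732, array([516.3, -76.4]), array([ 80. , 121.6]), 2.9, array([ 0.5142, -0.0538,  0.2097])) (424, array([ 520.3, -126.7]), array([132.7, 133.7]), 43.9, array([ 0.5228, -0.1431,  0.1345]))
```

```bash
python3 -m creep '[{"xyz":[0.006,-0.04,-0.05],"rotation":[0.0026,-0.001,0.0015],"grip":1},{"xyz":[0.006,-0.082,-0.1],"rotation":[0.0026,-0.001,0.0015],"grip":1},{"xyz":[0.006,-0.162,-0.057],"rotation":[0.025,-0.0015,0.0015],"grip":1},{"xyz":[0.006,-0.249,-0.023],"rotation":[0.047,-0.0015,0.0014],"grip":1},{"xyz":[0.006,-0.341,0.001],"rotation":[0.069,-0.0016,0.0013],"grip":1},{"xyz":[0.006,-0.436,0.017],"rotation":[0.0915,-0.0017,0.0012],"grip":1},{"xyz":[0.006,-0.532,0.02],"rotation":[0.1137,-0.0018,0.0011],"grip":1},{"xyz":[0.006,-0.627,0.01],"rotation":[0.136,-0.0018,0.001],"grip":1}]'
python3 -m creep '[{"xyz":[0,-0.093,-0.024],"rotation":[0.022,0,0],"grip":1},{"xyz":[0,-0.16,-0.05],"rotation":[0.039,0,0],"grip":1},{"xyz":[0,-0.16,-0.05],"rotation":[0.039,0,0],"grip":1},{"xyz":[0,-0.16,-0.05],"rotation":[0.039,0,0],"grip":1},{"xyz":[0,-0.16,-0.05],"rotation":[0.039,0,0],"grip":1},{"xyz":[0,-0.16,-0.05],"rotation":[0.039,0,0],"grip":1}]'
python3 - <<'E'
from h import *
s=snap('side','a1.png');t=snap('top','b1.png')
cv2.imwrite('pics/ab1.png',np.hstack([s['color'][80:460,180:420],t['color'][80:460,100:460]])[:,:,::-1])
st=bot.get_state();print(R.from_quat(st['eef_rot']).as_matrix().round(3).tolist(),st['qpos'].round(2))
to(lip(.52,-.085,.15,-42),down(-42))
E
```

```text
t: 10.45
tool_pos: [0.5219, -0.1305, 0.4252]
eef_rot: [0.683, 0.687, 0.179, -0.171]
wrist_force: [0.5, 0.2, -2.1]
finger_gap: 0.0216
t: 11.05
tool_pos: [0.5218, -0.1913, 0.4051]
eef_rot: [0.657, 0.662, 0.258, -0.252]
wrist_force: [0.7, 0.1, -1.8]
finger_gap: 0.0217
[[-0.007, 1.0, 0.006], [0.74, 0.002, 0.672], [0.672, 0.009, -0.74]] [ 0.8   0.66 -0.51  1.68 -0.42  1.17  0.58]
xyz [-0.0041, -0.0173, -0.0092] rot [-0.0007, 0.0014, -0.0003] t 11.15 F [ 0.8  0.5 -2. ] gap 0.0216
```

View pics/ab1.png

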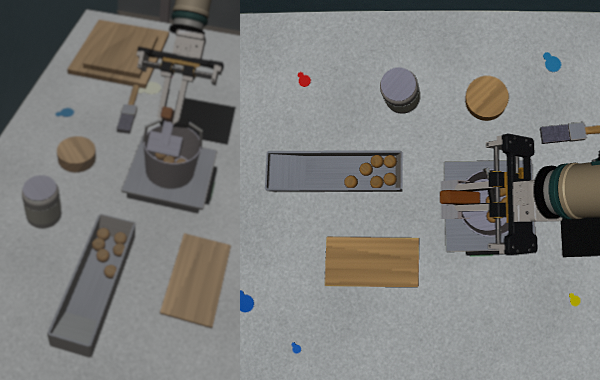

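```bash
python3 -m creep '[{"xyz":[0,0.1,0.04],"rotation":[0,0,0],"grip":1},{"xyz":[0,0.2,0.08],"rotation":[-0.02,0,0],"grip":1},{"xyz":[0,0.32,0.1],"rotation":[-0.039,0,0],"grip":1},{"xyz":[0.03,0.44,0.1],"rotation":[-0.039,0,0],"grip":1},{"xyz":[0.08,0.56,0.1],"rotation":[-0.039,0,0],"grip":1},{"xyz":[0.13,0.68,0.1],"rotation":[-0.039,0,0],"grip":1},{"xyz":[0.18,0.8,0.05],"rotation":[-0.039,0,0],"grip":1},{"xyz":[0.18,0.9,0.0],"rotation":[-0.039,0,0],"grip":1}]'
python3 - <<'E'
from h import *
t=snap('top','c1.png');W=cloud(t)
cv2.imwrite('pics/c1c.png',cv2.resize(t['color'][215:345,100:420],None,fx=2.4,fy=2.4)[:,:,::-1])
to(lip(.598,.325,.06,-28),down(-28));to(lip(.598,.29,.008,-28),down(-28))
to(lip(.598,.24,.008,-28),down(-28))
hsv=cv2.cvtColor(t['color'],cv2.COLOR_RGB2HSV); mm=((hsv[:,:,0]<25)&(hsv[:,:,1]>90)).astype(np.uint8); mm[:232]=0;mm[272:]=0;mm[:,:125]=0;mm[:,265:]=0
n,l,st,c=cv2.connectedComponentsWithStats(mm)
for i in range(1,n):
    if st[i,4]>10: print(st[i,4],np.round(np.nanmedian(W[l==i],0),3))
E
```

```text
t: 11.95
tool_pos: [0.5943, 0.1657, 0.4068]
eef_rot: [0.684, 0.687, 0.177, -0.168]
wrist_force: [0.3, -0.2, -2.4]
finger_gap: 0.0215
xyz [0.0188, 0.2515, -0.1802] rot [-0.0017, 0.0007, -0.002] t 12.0 F [-1.1  5.7 -2.4] gap 0.0212
xyz [0.0188, 0.164, -0.3102] rot [-0.0017, 0.0007, -0.002] t 12.0 F [-1.1  5.7 -2.4] gap 0.0212
xyz [0.0188, 0.039, -0.3102] rot [-0.0017, 0.0007, -0.002] t 12.0 F [-1.1  5.7 -2.4] gap 0.0212
59 [0.596 0.27  0.271]
13 [0.561 0.229 0.349]
```

View pics/c1c.png

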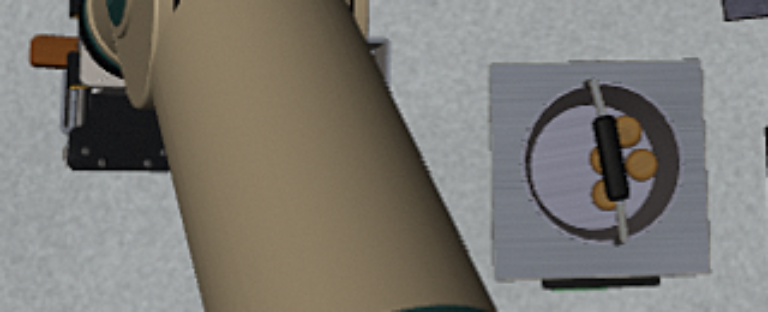

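```bash
python3 -m creep '[{"xyz":[0.01,0.12,-0.02],"rotation":[-0.001,0,-0.001],"grip":1},{"xyz":[0.01,0.22,-0.1],"rotation":[-0.001,0,-0.001],"grip":1},{"xyz":[0.01,0.25,-0.18],"rotation":[-0.001,0,-0.001],"grip":1},{"xyz":[0.01,0.2,-0.26],"rotation":[-0.001,0,-0.001],"grip":1},{"xyz":[0.01,0.164,-0.305],"rotation":[-0.001,0,-0.001],"grip":1},{"xyz":[0.01,0.164,-0.308],"rotation":[-0.001,0,-0.001],"grip":1},{"xyz":[0.01,0.1,-0.308],"rotation":[-0.001,0,-0.001],"grip":1},{"xyz":[0.01,0.04,-0.308],"rotation":[-0.001,0,-0.001],"grip":1}]'
python3 - <<'E'
from h import *
st=bot.get_state();print(R.from_quat(st['eef_rot']).as_matrix()[:,1].round(3))
for p,y,z in [(-28,.235,.0065),(-21,.228,.006),(-14,.22,.006),(-7,.213,.006),(0,.205,.006),(0,.16,.006)]: to(lip(.598,y,z,p),down(p),st)
E
```

```text
t: 12.8
tool_pos: [0.5968, 0.1807, 0.2842]
eef_rot: [0.686, 0.686, 0.175, -0.167]
wrist_force: [0.5, 0.0, -2.2]
finger_gap: 0.0215
[ 1.    -0.003  0.01 ]
xyz [0.0029, 0.0114, -0.0156] rot [-0.0, 0.0016, 0.0005] t 12.8 F [ 0.5  0.  -2.2] gap 0.0215
xyz [0.0029, 0.0776, -0.0068] rot [-0.0195, 0.0016, 0.0004] t 12.8 F [ 0.5  0.  -2.2] gap 0.0215
xyz [0.0029, 0.1418, -0.0069] rot [-0.0389, 0.0016, 0.0003] t 12.8 F [ 0.5  0.  -2.2] gap 0.0215
xyz [0.0029, 0.2079, -0.0174] rot [-0.0583, 0.0016, 0.0002] t 12.8 F [ 0.5  0.  -2.2] gap 0.0215
xyz [0.0029, 0.2696, -0.0379] rot [-0.0778, 0.0016, 0.0001] t 12.8 F [ 0.5  0.  -2.2] gap 0.0215
xyz [0.0029, 0.1571, -0.0379] rot [-0.0778, 0.0016, 0.0001] t 12.8 F [ 0.5  0.  -2.2] gap 0.0215
```

```bash
python3 -m creep '[{"xyz":[0.002,0.075,0],"rotation":[-0.0195,0.001,0],"grip":1},{"xyz":[0.002,0.14,0],"rotation":[-0.039,0.001,0],"grip":1},{"xyz":[0.002,0.208,-0.01],"rotation":[-0.058,0.001,0],"grip":1},{"xyz":[0.002,0.27,-0.031],"rotation":[-0.077,0.001,0],"grip":1},{"xyz":[0.002,0.25,-0.031],"rotation":[-0.077,0.001,0],"grip":1},{"xyz":[0.002,0.2,-0.031],"rotation":[-0.077,0.001,0],"grip":1},{"xyz":[0.002,0.16,-0.031],"rotation":[-0.077,0.001,0],"grip":1},{"xyz":[0.002,0.16,-0.031],"rotation":[-0.077,0.001,0],"grip":1}]'
python3 - <<'E'
from h import *
st=bot.get_state();print(R.from_quat(st['eef_rot']).as_matrix()[:,1].round(3))
for y in (.13,.112): to(lip(.598,y,.006,0),down(0),st)
E
```

```text
t: 13.6
tool_pos: [0.5987, 0.2403, 0.2723]
eef_rot: [0.709, 0.705, 0.004, 0.001]
wrist_force: [1.0, -1.4, 3.8]
finger_gap: 0.0217
[ 1.    -0.007  0.007]
xyz [-0.0018, -0.067, -0.0082] rot [-0.0006, 0.001, 0.001] t 13.6 F [ 1.  -1.4  3.8] gap 0.0217
xyz [-0.0018, -0.112, -0.0082] rot [-0.0006, 0.001, 0.001] t 13.6 F [ 1.  -1.4  3.8] gap 0.0217
```

Run:
```python
from h import *
s=snap('side','d.png')
cv2.imwrite('pics/dc.png',cv2.resize(s['color'][270:450,190:350],None,fx=3.3,fy=3.3)[:,:,::-1])
W=cloud(s);P=W.reshape(-1,3);c=s['color'].reshape(-1,3).astype(int)
m=(abs(P[:,0]-.598)<.025)&(abs(P[:,1]-.25)<.1)&(P[:,2]>.06)&(P[:,2]<.13)&(c[:,0]>1.6*c[:,2])
q=P[m];print(len(q),q.min(0),q.max(0))
t=q[q[:,2]>.07]; 
for a in np.arange(.2,.31,.01):
    k=q[abs(q[:,1]-a)<.005]
    if len(k): print(round(a,3),np.percentile(k[:,2],95).round(4))
```

```text
306 [0.58688294 0.22807062 0.08636099] [0.61033783 0.29184855 0.10725881]
0.23 0.1039
0.24 0.1042
0.25 0.1047
0.26 0.1041
0.27 0.1065
0.28 0.1066
0.29 0.1052
```

View pics/dc.png

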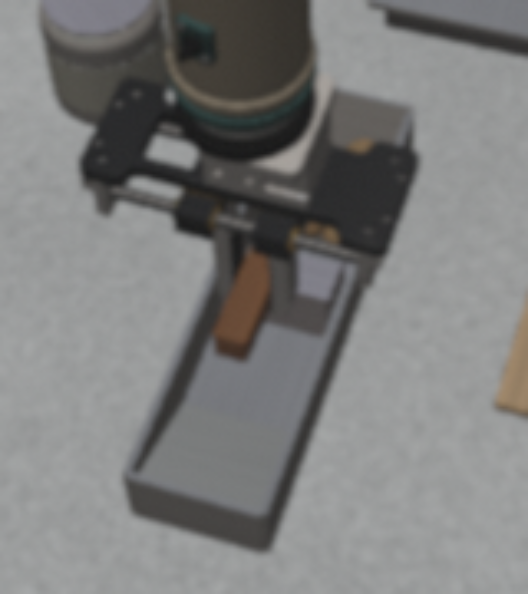

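```bash
python3 -m creep '[{"xyz":[0,0.028,-0.004],"rotation":[-0.007,0.001,0.001],"grip":1},{"xyz":[0,0.005,-0.004],"rotation":[-0.007,0.001,0.001],"grip":1},{"xyz":[0,-0.02,-0.004],"rotation":[-0.007,0.001,0.001],"grip":1},{"xyz":[0,-0.045,-0.004],"rotation":[-0.007,0.001,0.001],"grip":1},{"xyz":[0,-0.065,-0.004],"rotation":[-0.007,0.001,0.001],"grip":1},{"xyz":[0,-0.083,-0.004],"rotation":[-0.007,0.001,0.001],"grip":1},{"xyz":[0,-0.083,-0.004],"rotation":[-0.007,0.001,0.001],"grip":1}]'
python3 - <<'E'
from h import *
st=bot.get_state();print(R.from_quat(st['eef_rot']).as_matrix().round(3).tolist(),st['wrist_force'])
s=snap('side','e.png')
cv2.imwrite('pics/ec.png',cv2.resize(s['color'][270:450,190:350],None,fx=3.3,fy=3.3)[:,:,::-1])
to(lip(.598,.112,.006,0),down(0))
E
```

```text
t: 14.35
tool_pos: [0.5982, 0.2076, 0.2688]
eef_rot: [0.706, 0.707, -0.015, 0.014]
wrist_force: [0.8, 0.0, 3.6]
finger_gap: 0.0216
[[-0.001, 1.0, -0.002], [0.999, 0.001, -0.041], [-0.041, -0.002, -0.999]] [0.77102943 0.01075773 3.6396909 ]
xyz [-0.0004, -0.0307, 0.0009] rot [0.0066, -0.0003, -0.0003] t 14.4 F [ 0.5 -0.1  3.4] gap 0.0215
```

```bash
python3 -m creep '[{"xyz":[0,-0.012,0.003],"rotation":[0,0,0],"grip":1},{"xyz":[0,0.035,0],"rotation":[-0.011,0,0],"grip":1},{"xyz":[0,0.08,-0.008],"rotation":[-0.022,0,0],"grip":1},{"xyz":[0,0.124,-0.02],"rotation":[-0.033,0,0],"grip":1},{"xyz":[0,0.167,-0.036],"rotation":[-0.044,0,0],"grip":1},{"xyz":[0,0.209,-0.03],"rotation":[-0.0555,0,0],"grip":1},{"xyz":[0,0.209,0.012],"rotation":[-0.0555,0,0],"grip":1},{"xyz":[0,0.209,0.06],"rotation":[-0.0555,0,0],"grip":1}]'
python3 -m creep '[{"xyz":[0,0,0.07],"rotation":[0,0,0],"grip":1},{"xyz":[0,0,0.15],"rotation":[0,0,0],"grip":1},{"xyz":[0,0,0.25],"rotation":[0,0,0],"grip":1},{"xyz":[0,0,0.35],"rotation":[0,0,0],"grip":1},{"xyz":[0,0,0.4],"rotation":[0,0,0],"grip":1},{"xyz":[0,0,0.4],"rotation":[0,0,0],"grip":1}]'
python3 - <<'E'
from h import *
s=snap('side','a2.png');t=snap('top','b2.png')
cv2.imwrite('pics/ab2.png',np.hstack([s['color'][180:460,180:420],t['color'][180:460,80:420]])[:,:,::-1])
a=np.radians(20); f=np.array([0,-np.cos(a),np.sin(a)]); u=np.array([0,np.sin(a),np.cos(a)])
st=bot.get_state();print('lip',st['tool_pos']+.0835*f-.263*u, R.from_quat(st['eef_rot']).as_matrix().round(3).tolist())
W=cloud(s);P=W.reshape(-1,3);c=s['color'].reshape(-1,3).astype(int)
E
```

```text
t: 15.2
tool_pos: [0.5971, 0.2929, 0.2917]
eef_rot: [0.692, 0.695, -0.139, 0.135]
wrist_force: [0.1, -0.9, -1.9]
finger_gap: 0.0216
t: 15.8
tool_pos: [0.5987, 0.2908, 0.4568]
eef_rot: [0.694, 0.694, -0.135, 0.136]
wrist_force: [0.6, 0.5, -2.3]
finger_gap: 0.0215
lip [0.59765166 0.12321724 0.2335901 ] [[-0.002, 1.0, -0.004], [0.925, 0.0, -0.379], [-0.379, -0.005, -0.925]]
```

View pics/ab2.png

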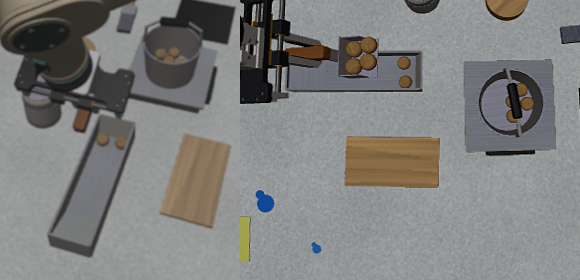

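```bash
cat >> h.py <<'E'
SL=2.4
def fu(p):
    a=np.radians(p); return np.array([0,-np.cos(a),np.sin(a)]),np.array([0,np.sin(a),np.cos(a)])
def lip2(x,y,z,p):
    f,u=fu(p); return np.array([x,y,z])-.0835*f+.083*u+.18*fu(p+SL)[1]
def go2(x,y,z,p,ref=None): to(lip2(x,y,z,p),down(p+SL),ref)
E
python3 -m creep '[{"xyz":[-0.05,-0.05,0],"rotation":[0,0,0],"grip":1},{"xyz":[-0.1,-0.15,0],"rotation":[0,0,0],"grip":1},{"xyz":[-0.15,-0.25,0],"rotation":[0,0,0],"grip":1},{"xyz":[-0.197,-0.35,-0.03],"rotation":[0,0,0],"grip":1},{"xyz":[-0.197,-0.41,-0.06],"rotation":[0,0,0],"grip":1},{"xyz":[-0.197,-0.43,-0.08],"rotation":[0,0,0],"grip":1},{"xyz":[-0.197,-0.43,-0.08],"rotation":[0,0,0],"grip":1}]'
python3 - <<'E'
from h import *
st=bot.get_state()
for p,z in [(20,.158),(12,.155),(4,.152),(-4,.15),(-12,.15),(-20,.15),(-28,.15),(-36,.15),(-42,.15)]: go2(.52,-.085,z,p,st)
t=snap('top')
from meas import rect
W=cloud(t); print(rect(W,(295,405,230,340),.125,.145))
E
```

```text
t: 16.6
tool_pos: [0.5185, 0.1203, 0.4185]
eef_rot: [0.693, 0.694, -0.14, 0.135]
wrist_force: [0.1, 0.9, -1.5]
finger_gap: 0.0219
xyz [0.0038, -0.0747, -0.1117] rot [-0.0, -0.0011, -0.0] t 16.6 F [ 0.1  0.9 -1.5] gap 0.0219
xyz [0.0038, -0.154, -0.0634] rot [0.0222, -0.0011, -0.0001] t 16.6 F [ 0.1  0.9 -1.5] gap 0.0219
xyz [0.0038, -0.2404, -0.0267] rot [0.0444, -0.0011, -0.0002] t 16.6 F [ 0.1  0.9 -1.5] gap 0.0219
xyz [0.0038, -0.3321, 0.0] rot [0.0666, -0.0011, -0.0003] t 16.6 F [ 0.1  0.9 -1.5] gap 0.0219
xyz [0.0038, -0.4273, 0.0187] rot [0.0888, -0.0011, -0.0003] t 16.6 F [ 0.1  0.9 -1.5] gap 0.0219
xyz [0.0038, -0.5241, 0.024] rot [0.1111, -0.0011, -0.0004] t 16.6 F [ 0.1  0.9 -1.5] gap 0.0219
xyz [0.0038, -0.6208, 0.0157] rot [0.1333, -0.0011, -0.0005] t 16.6 F [ 0.1  0.9 -1.5] gap 0.0219
xyz [0.0038, -0.7154, -0.006] rot [0.1555, -0.001, -0.0006] t 16.6 F [ 0.1  0.9 -1.5] gap 0.0219
xyz [0.0038, -0.7838, -0.0308] rot [0.1722, -0.001, -0.0006] t 16.6 F [ 0.1  0.9 -1.5] gap 0.0219
(424, array([ 520.3, -126.7]), array([132.6, 133.8]), 44.2, array([ 0.524 , -0.141 ,  0.1342]))
```

```bash
python3 -m creep '[{"xyz":[0.004,-0.04,-0.05],"rotation":[0,-0.001,0],"grip":1},{"xyz":[0.004,-0.075,-0.11],"rotation":[0,-0.001,0],"grip":1},{"xyz":[0.004,-0.154,-0.063],"rotation":[0.022,-0.001,0],"grip":1},{"xyz":[0.004,-0.24,-0.026],"rotation":[0.0444,-0.001,0],"grip":1},{"xyz":[0.004,-0.332,0.0],"rotation":[0.0666,-0.001,0],"grip":1},{"xyz":[0.004,-0.427,0.019],"rotation":[0.089,-0.001,0],"grip":1},{"xyz":[0.004,-0.524,0.024],"rotation":[0.111,-0.001,0],"grip":1},{"xyz":[0.004,-0.62,0.015],"rotation":[0.133,-0.001,0],"grip":1}]'
python3 -m creep '[{"xyz":[0,-0.093,-0.022],"rotation":[0.022,0,0],"grip":1},{"xyz":[0,-0.16,-0.046],"rotation":[0.039,0,0],"grip":1},{"xyz":[0,-0.16,-0.046],"rotation":[0.039,0,0],"grip":1},{"xyz":[0,-0.16,-0.046],"rotation":[0.039,0,0],"grip":1},{"xyz":[0,-0.16,-0.046],"rotation":[0.039,0,0],"grip":1},{"xyz":[0,-0.16,-0.046],"rotation":[0.039,0,0],"grip":1}]'
python3 -m creep '[{"xyz":[0,0.1,0.04],"rotation":[0,0,0],"grip":1},{"xyz":[0,0.2,0.08],"rotation":[-0.02,0,0],"grip":1},{"xyz":[0,0.32,0.1],"rotation":[-0.039,0,0],"grip":1},{"xyz":[0.03,0.44,0.1],"rotation":[-0.039,0,0],"grip":1},{"xyz":[0.08,0.56,0.1],"rotation":[-0.039,0,0],"grip":1},{"xyz":[0.13,0.68,0.1],"rotation":[-0.039,0,0],"grip":1},{"xyz":[0.19,0.8,0.05],"rotation":[-0.039,0,0],"grip":1},{"xyz":[0.19,0.9,0.0],"rotation":[-0.039,0,0],"grip":1}]'
python3 -m creep '[{"xyz":[0,0,0],"rotation":[0,0,0],"grip":1}]'
python3 - <<'E'
from h import *
t=snap('top','c2.png');W=cloud(t)
cv2.imwrite('pics/c2c.png',cv2.resize(t['color'][215:345,100:420],None,fx=2.4,fy=2.4)[:,:,::-1])
st=bot.get_state();print(R.from_quat(st['eef_rot']).as_matrix()[:,1].round(3))
for p,y,z in [(-28,.325,.06),(-28,.29,.009),(-28,.235,.0075)]: go2(.598,y,z,p,st)
E
```

```text
t: 17.45
tool_pos: [0.522, -0.1273, 0.428]
eef_rot: [0.687, 0.692, 0.162, -0.155]
wrist_force: [0.2, -0.5, -3.0]
finger_gap: 0.022
t: 18.05
tool_pos: [0.5214, -0.1883, 0.4089]
eef_rot: [0.663, 0.668, 0.241, -0.238]
wrist_force: [-0.0, -0.5, -2.0]
finger_gap: 0.0217
t: 18.85
tool_pos: [0.5974, 0.1685, 0.4118]
eef_rot: [0.688, 0.692, 0.16, -0.153]
wrist_force: [0.2, -0.9, -1.3]
finger_gap: 0.0217
t: 18.95
tool_pos: [0.593, 0.175, 0.4085]
eef_rot: [0.683, 0.695, 0.157, -0.16]
wrist_force: [-0.9, -0.6, -1.5]
finger_gap: 0.0211
[1.    0.012 0.001]
xyz [0.0104, 0.2772, -0.1862] rot [-0.0002, 0.0002, -0.002] t 19.0 F [-0.2 -0.4 -1.6] gap 0.0218
xyz [0.0104, 0.1897, -0.3137] rot [-0.0002, 0.0002, -0.002] t 19.0 F [-0.2 -0.4 -1.6] gap 0.0218
xyz [0.0104, 0.0522, -0.3174] rot [-0.0002, 0.0002, -0.002] t 19.0 F [-0.2 -0.4 -1.6] gap 0.0218
```

View pics/c2c.png

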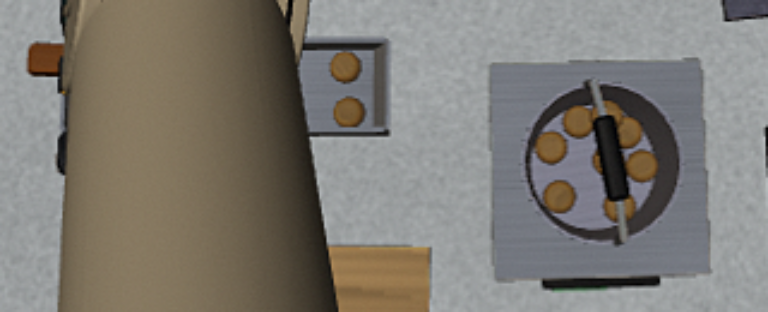

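```bash
python3 -m creep '[{"xyz":[0.006,0.12,-0.02],"rotation":[0,0,-0.001],"grip":1},{"xyz":[0.006,0.22,-0.1],"rotation":[0,0,-0.001],"grip":1},{"xyz":[0.006,0.265,-0.186],"rotation":[0,0,-0.001],"grip":1},{"xyz":[0.006,0.22,-0.26],"rotation":[0,0,-0.001],"grip":1},{"xyz":[0.006,0.185,-0.31],"rotation":[0,0,-0.001],"grip":1},{"xyz":[0.006,0.12,-0.313],"rotation":[0,0,-0.001],"grip":1},{"xyz":[0.006,0.05,-0.313],"rotation":[0,0,-0.001],"grip":1},{"xyz":[0.006,0.05,-0.313],"rotation":[0,0,-0.001],"grip":1}]'
python3 - <<'E'
from h import *
st=bot.get_state();print(R.from_quat(st['eef_rot']).as_matrix()[:,1].round(3))
for p,y,z in [(-28,.235,.0075),(-21,.228,.007),(-14,.22,.007),(-7,.213,.007),(0,.205,.007),(0,.13,.007)]: go2(.598,y,z,p,st)
E
```

```text
t: 19.8
tool_pos: [0.5994, 0.1792, 0.285]
eef_rot: [0.693, 0.687, 0.158, -0.152]
wrist_force: [0.8, -1.3, -2.5]
finger_gap: 0.0218
[ 1.    -0.011  0.006]
xyz [-0.0036, 0.032, -0.0068] rot [0.0009, 0.0009, 0.0018] t 19.8 F [ 0.8 -1.3 -2.5] gap 0.0218
xyz [-0.0036, 0.099, -0.0001] rot [-0.0186, 0.001, 0.0017] t 19.8 F [ 0.8 -1.3 -2.5] gap 0.0218
xyz [-0.0036, 0.1639, -0.0025] rot [-0.038, 0.0011, 0.0017] t 19.8 F [ 0.8 -1.3 -2.5] gap 0.0218
xyz [-0.0036, 0.2303, -0.0152] rot [-0.0575, 0.0012, 0.0016] t 19.8 F [ 0.8 -1.3 -2.5] gap 0.0218
xyz [-0.0036, 0.2921, -0.038] rot [-0.0769, 0.0013, 0.0015] t 19.8 F [ 0.8 -1.3 -2.5] gap 0.0218
xyz [-0.0036, 0.1046, -0.038] rot [-0.0769, 0.0013, 0.0015] t 19.8 F [ 0.8 -1.3 -2.5] gap 0.0218
```

```bash
python3 -m creep '[{"xyz":[-0.002,0.09,0],"rotation":[-0.0186,0.001,0.001],"grip":1},{"xyz":[-0.002,0.155,0],"rotation":[-0.038,0.001,0.001],"grip":1},{"xyz":[-0.002,0.22,-0.013],"rotation":[-0.0575,0.001,0.001],"grip":1},{"xyz":[-0.002,0.285,-0.034],"rotation":[-0.077,0.001,0.001],"grip":1},{"xyz":[-0.002,0.24,-0.036],"rotation":[-0.077,0.001,0.001],"grip":1},{"xyz":[-0.002,0.17,-0.036],"rotation":[-0.077,0.001,0.001],"grip":1},{"xyz":[-0.002,0.105,-0.036],"rotation":[-0.077,0.001,0.001],"grip":1},{"xyz":[-0.002,0.105,-0.036],"rotation":[-0.077,0.001,0.001],"grip":1}]'
python3 - <<'E'
from h import *
st=bot.get_state();print(R.from_quat(st['eef_rot']).as_matrix()[:,1].round(3))
for p,y,z in [(0,.12,.007),(0,.083,.007)]: go2(.598,y,z,p,st)
E
```

```text
t: 20.6
tool_pos: [0.5981, 0.2227, 0.2717]
eef_rot: [0.708, 0.706, -0.014, 0.014]
wrist_force: [-0.3, -1.3, -2.0]
finger_gap: 0.0214
[ 1.    -0.002 -0.   ]
xyz [-0.0003, -0.0293, -0.0047] rot [-0.0002, -0.0, 0.0004] t 20.6 F [-0.3 -1.3 -2. ] gap 0.0214
xyz [-0.0003, -0.1218, -0.0047] rot [-0.0002, -0.0, 0.0004] t 20.6 F [-0.3 -1.3 -2. ] gap 0.0214
```

```bash
python3 -m creep '[{"xyz":[0,-0.02,-0.004],"rotation":[0,0,0],"grip":1},{"xyz":[0,-0.04,-0.004],"rotation":[0,0,0],"grip":1},{"xyz":[0,-0.06,-0.004],"rotation":[0,0,0],"grip":1},{"xyz":[0,-0.08,-0.004],"rotation":[0,0,0],"grip":1},{"xyz":[0,-0.095,-0.004],"rotation":[0,0,0],"grip":1},{"xyz":[0,-0.11,-0.004],"rotation":[0,0,0],"grip":1},{"xyz":[0,-0.117,-0.004],"rotation":[0,0,0],"grip":1},{"xyz":[0,-0.117,-0.004],"rotation":[0,0,0],"grip":1}]'
python3 - <<'E'
from h import *
st=bot.get_state()
go2(.598,.083,.007,0,st)
b=np.array([.598,.137,.008])
for p,dy,dz in [(0,-.001,0),(6,-.003,0.0),(12,-.005,0.0),(18,-.006,.001),(20,-.006,.04)]:
    f,u=fu(p); go2(*(b+[0,dy,dz]+.056*f),p,st)
E
```

```text
t: 21.4
tool_pos: [0.5981, 0.1796, 0.2692]
eef_rot: [0.706, 0.708, -0.013, 0.013]
wrist_force: [-0.3, 0.8, 2.7]
finger_gap: 0.0218
xyz [-0.0002, -0.0139, 0.0017] rot [-0.0006, -0.0001, -0.0004] t 21.4 F [-0.3  0.8  2.7] gap 0.0218
xyz [-0.0002, -0.0214, 0.0042] rot [-0.0006, -0.0001, -0.0004] t 21.4 F [-0.3  0.8  2.7] gap 0.0218
xyz [-0.0002, 0.0418, -0.0086] rot [-0.0173, -0.0001, -0.0004] t 21.4 F [-0.3  0.8  2.7] gap 0.0218
xyz [-0.0002, 0.1033, -0.0284] rot [-0.034, -0.0001, -0.0004] t 21.4 F [-0.3  0.8  2.7] gap 0.0218
xyz [-0.0002, 0.1648, -0.0525] rot [-0.0506, -0.0001, -0.0003] t 21.4 F [-0.3  0.8  2.7] gap 0.0218
xyz [-0.0002, 0.1855, 0.0346] rot [-0.0562, -0.0001, -0.0003] t 21.4 F [-0.3  0.8  2.7] gap 0.0218
```

```bash
python3 -m creep '[{"xyz":[0,-0.006,0],"rotation":[0,0,0],"grip":1},{"xyz":[0,-0.012,0],"rotation":[0,0,0],"grip":1},{"xyz":[0,-0.016,0],"rotation":[0,0,0],"grip":1},{"xyz":[0,-0.016,0],"rotation":[0,0,0],"grip":1},{"xyz":[0,-0.016,0],"rotation":[0,0,0],"grip":1}]'
python3 - <<'E'
from h import *
st=bot.get_state()
go2(.598,.083,.007,0,st)
E
```

```text
t: 21.9
tool_pos: [0.598, 0.1742, 0.2691]
eef_rot: [0.706, 0.708, -0.013, 0.013]
wrist_force: [-0.1, 2.0, 5.9]
finger_gap: 0.0217
xyz [0.0001, -0.0003, 0.0018] rot [-0.0007, -0.0, -0.0005] t 21.9 F [-0.1  2.   5.9] gap 0.0217
```

```bash
python3 -m creep '[{"xyz":[0,0.03,0],"rotation":[-0.0083,0,0],"grip":1},{"xyz":[0,0.062,-0.009],"rotation":[-0.0167,0,0],"grip":1},{"xyz":[0,0.093,-0.018],"rotation":[-0.025,0,0],"grip":1},{"xyz":[0,0.124,-0.028],"rotation":[-0.0333,0,0],"grip":1},{"xyz":[0,0.155,-0.039],"rotation":[-0.042,0,0],"grip":1},{"xyz":[0,0.186,-0.051],"rotation":[-0.05,0,0],"grip":1},{"xyz":[0,0.207,-0.03],"rotation":[-0.0556,0,0],"grip":1},{"xyz":[0,0.207,0.03],"rotation":[-0.0556,0,0],"grip":1}]'
python3 -m creep '[{"xyz":[0,0,0.07],"rotation":[0,0,0],"grip":1},{"xyz":[0,0,0.15],"rotation":[0,0,0],"grip":1},{"xyz":[0,0,0.25],"rotation":[0,0,0],"grip":1},{"xyz":[0,0,0.35],"rotation":[0,0,0],"grip":1},{"xyz":[0,0,0.42],"rotation":[0,0,0],"grip":1},{"xyz":[0,0,0.42],"rotation":[0,0,0],"grip":1}]'
python3 - <<'E'
from h import *
t=snap('top','b3.png');W=cloud(t)
st=bot.get_state();go2(.52,-.03,.2,20)
hsv=cv2.cvtColor(t['color'],cv2.COLOR_RGB2HSV); mm=((hsv[:,:,0]<25)&(hsv[:,:,1]>90)).astype(np.uint8); mm[:222]=0;mm[282:]=0;mm[:,:115]=0;mm[:,275:]=0
n,l,s,c=cv2.connectedComponentsWithStats(mm)
for i in range(1,n):
    if s[i,4]>10: print(s[i,4],c[i].round(),np.round(np.nanmedian(W[l==i],0),3))
E
```

```text
t: 22.7
tool_pos: [0.5956, 0.2589, 0.2767]
eef_rot: [0.691, 0.696, -0.14, 0.134]
wrist_force: [-0.8, 0.3, -1.1]
finger_gap: 0.0213
t: 23.3
tool_pos: [0.5986, 0.2559, 0.4521]
eef_rot: [0.694, 0.694, -0.134, 0.137]
wrist_force: [0.6, 0.1, -2.7]
finger_gap: 0.0216
xyz [-0.1948, -0.2766, -0.0838] rot [-0.0008, -0.0001, -0.0002] t 23.35 F [-0.8 -0.1 -1.6] gap 0.0214
58 [134. 235.] [0.58  0.211 0.389]
197 [214. 228.] [0.613 0.126 0.246]
478 [172. 231.] [0.6   0.183 0.295]
213 [213. 245.] [0.583 0.125 0.246]
19 [143. 245.] [0.565 0.198 0.386]
```

Both of the last balls are in the scoop (z 0.246) and the trough is empty. Now the third tip.

```bash
python3 -m creep '[{"xyz":[-0.05,-0.05,0],"rotation":[0,0,0],"grip":1},{"xyz":[-0.1,-0.1,0],"rotation":[0,0,0],"grip":1},{"xyz":[-0.15,-0.17,0],"rotation":[0,0,0],"grip":1},{"xyz":[-0.195,-0.24,-0.03],"rotation":[0,0,0],"grip":1},{"xyz":[-0.195,-0.3,-0.06],"rotation":[0,0,0],"grip":1},{"xyz":[-0.195,-0.34,-0.08],"rotation":[0,0,0],"grip":1},{"xyz":[-0.195,-0.34,-0.08],"rotation":[0,0,0],"grip":1}]'
python3 - <<'E'
from h import *
st=bot.get_state()
go2(.52,-.085,.158,20,st); go2(.52,-.085,.155,12,st); go2(.52,-.085,.15,-28,st)
t=snap('top')
from meas import rect
W=cloud(t); print(rect(W,(295,405,230,340),.125,.145))
E
```

```text
t: 24.05
tool_pos: [0.5182, 0.1179, 0.4142]
eef_rot: [0.694, 0.693, -0.14, 0.134]
wrist_force: [0.4, -0.3, -1.9]
finger_gap: 0.0213
xyz [0.0045, -0.0687, -0.1009] rot [-0.0001, -0.0013, 0.0004] t 24.05 F [ 0.4 -0.3 -1.9] gap 0.0213
xyz [0.0045, -0.148, -0.0526] rot [0.0222, -0.0013, 0.0003] t 24.05 F [ 0.4 -0.3 -1.9] gap 0.0213
xyz [0.0045, -0.6148, 0.0265] rot [0.1333, -0.0014, -0.0002] t 24.05 F [ 0.4 -0.3 -1.9] gap 0.0213
(427, array([ 520.3, -126.7]), array([132.5, 133.8]), 44.4, array([ 0.5218, -0.1431,  0.1345]))
```

Same tip as before, with z about +0.01 and y +0.006. I end the retreat level, towards the board.

```bash
python3 -m creep '[{"xyz":[0.004,-0.035,-0.05],"rotation":[0,-0.001,0],"grip":1},{"xyz":[0.004,-0.069,-0.1],"rotation":[0,-0.001,0],"grip":1},{"xyz":[0.004,-0.148,-0.053],"rotation":[0.022,-0.001,0],"grip":1},{"xyz":[0.004,-0.234,-0.016],"rotation":[0.0444,-0.001,0],"grip":1},{"xyz":[0.004,-0.326,0.01],"rotation":[0.0666,-0.001,0],"grip":1},{"xyz":[0.004,-0.421,0.029],"rotation":[0.089,-0.001,0],"grip":1},{"xyz":[0.004,-0.518,0.034],"rotation":[0.111,-0.001,0],"grip":1},{"xyz":[0.004,-0.614,0.026],"rotation":[0.133,-0.001,0],"grip":1}]'
python3 -m creep '[{"xyz":[0,-0.093,-0.022],"rotation":[0.022,0,0],"grip":1},{"xyz":[0,-0.16,-0.046],"rotation":[0.039,0,0],"grip":1},{"xyz":[0,-0.16,-0.046],"rotation":[0.039,0,0],"grip":1},{"xyz":[0,-0.16,-0.046],"rotation":[0.039,0,0],"grip":1},{"xyz":[0,-0.16,-0.046],"rotation":[0.039,0,0],"grip":1},{"xyz":[0,-0.16,-0.046],"rotation":[0.039,0,0],"grip":1}]'
python3 -m creep '[{"xyz":[0,0.1,0.04],"rotation":[0,0,0],"grip":1},{"xyz":[0,0.2,0.08],"rotation":[-0.02,0,0],"grip":1},{"xyz":[0,0.32,0.1],"rotation":[-0.04,0,0],"grip":1},{"xyz":[0,0.44,0.1],"rotation":[-0.06,0,0],"grip":1},{"xyz":[-0.05,0.56,0.1],"rotation":[-0.08,0,0],"grip":1},{"xyz":[-0.1,0.68,0.05],"rotation":[-0.1,0,0],"grip":1},{"xyz":[-0.2,0.8,0.0],"rotation":[-0.12,0,0],"grip":1},{"xyz":[-0.3,0.85,0.0],"rotation":[-0.12,0,0],"grip":1}]'
python3 -m creep '[{"xyz":[0,0,0],"rotation":[0,0,0],"grip":1}]'
python3 - <<'E'
from h import *
t=snap('top','c3.png')
cv2.imwrite('pics/c3c.png',cv2.resize(t['color'][215:375,100:420],None,fx=2.4,fy=2.4)[:,:,::-1])
st=bot.get_state();print(st['tool_pos'])
# base centre target (.397,.120) -> lip y=.092
go2(.397,.087,.06,0,st); go2(.397,.087,.0115,0,st)
E
```

```text
t: 24.9
tool_pos: [0.5221, -0.1258, 0.4282]
eef_rot: [0.687, 0.691, 0.162, -0.156]
wrist_force: [0.4, 1.3, -2.5]
finger_gap: 0.0216
t: 25.5
tool_pos: [0.522, -0.1867, 0.4095]
eef_rot: [0.663, 0.667, 0.242, -0.238]
wrist_force: [0.1, -0.4, -1.9]
finger_gap: 0.0219
t: 26.3
tool_pos: [0.412, 0.1477, 0.4101]
eef_rot: [0.702, 0.711, -0.019, 0.024]
wrist_force: [-0.1, 1.2, -1.2]
finger_gap: 0.0215
t: 26.4
tool_pos: [0.4076, 0.1482, 0.4097]
eef_rot: [0.701, 0.713, -0.022, 0.02]
wrist_force: [-0.7, -0.6, -1.4]
finger_gap: 0.0213
[0.41057964 0.14595094 0.41065413]
xyz [-0.0339, 0.0802, -0.2195] rot [0.0027, 0.0004, -0.0021] t 26.45 F [ 0.2 -0.4 -1.3] gap 0.0217
xyz [-0.0339, 0.0802, -0.3408] rot [0.0027, 0.0004, -0.0021] t 26.45 F [ 0.2 -0.4 -1.3] gap 0.0217
```

View pics/c3c.png

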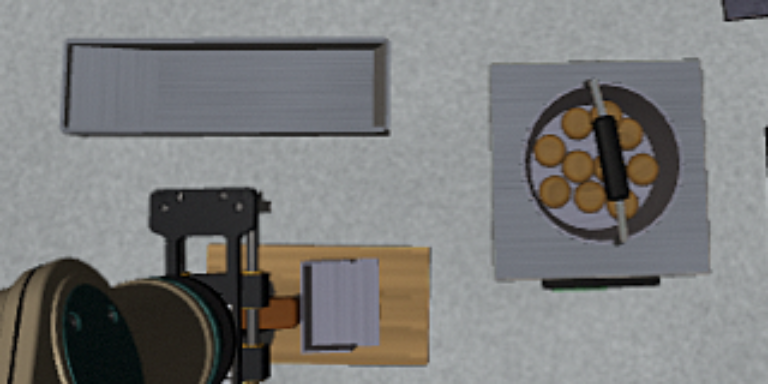

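```bash
python3 -m creep '[{"xyz":[-0.032,0.07,-0.1],"rotation":[0.0027,0,-0.001],"grip":1},{"xyz":[-0.032,0.07,-0.2],"rotation":[0.0027,0,-0.001],"grip":1},{"xyz":[-0.032,0.07,-0.28],"rotation":[0.0027,0,-0.001],"grip":1},{"xyz":[-0.032,0.07,-0.315],"rotation":[0.0027,0,-0.001],"grip":1},{"xyz":[-0.032,0.07,-0.33],"rotation":[0.0027,0,-0.001],"grip":1},{"xyz":[-0.032,0.07,-0.335],"rotation":[0.0027,0,-0.001],"grip":1},{"xyz":[-0.032,0.07,-0.335],"rotation":[0.0027,0,-0.001],"grip":1}]'
python3 - <<'E'
from h import *
go2(.396,.083,.01,0)
E
```

```text
t: 27.15
tool_pos: [0.4018, 0.1701, 0.2773]
eef_rot: [0.708, 0.706, -0.013, 0.017]
wrist_force: [0.4, 0.3, -1.4]
finger_gap: 0.0216
xyz [-0.0146, 0.0098, -0.011] rot [0.0001, 0.001, 0.0006] t 27.15 F [ 0.4  0.3 -1.4] gap 0.0216
```

```bash
python3 -m creep '[{"xyz":[-0.008,0,-0.004],"rotation":[0,0.001,0],"grip":1},{"xyz":[-0.008,0,-0.008],"rotation":[0,0.001,0],"grip":1},{"xyz":[-0.008,0,-0.008],"rotation":[0,0.001,0],"grip":1},{"xyz":[-0.008,0,-0.008],"rotation":[0,0.001,0],"grip":1}]'
python3 - <<'E'
from h import *
go2(.396,.083,.01,0)
E
```

```text
t: 27.55
tool_pos: [0.398, 0.1705, 0.2744]
eef_rot: [0.708, 0.706, -0.015, 0.015]
wrist_force: [-2.1, 2.5, 8.1]
finger_gap: 0.0214
xyz [-0.0049, 0.0088, -0.0038] rot [0.0, -0.0001, 0.0004] t 27.55 F [-2.1  2.5  8.1] gap 0.0214
```

```bash
python3 -m creep '[{"xyz":[0,0,0.002],"rotation":[0,0,0],"grip":1},{"xyz":[0,0,0.002],"rotation":[0,0,0],"grip":0.6},{"xyz":[0,0,0.002],"rotation":[0,0,0],"grip":0.4},{"xyz":[0,0,0.002],"rotation":[0,0,0],"grip":0.2},{"xyz":[0,0,0.002],"rotation":[0,0,0],"grip":0},{"xyz":[0,0,0.002],"rotation":[0,0,0],"grip":0},{"xyz":[0,0,0.002],"rotation":[0,0,0],"grip":0},{"xyz":[0,0,0.002],"rotation":[0,0,0],"grip":0}]'
python3 -m creep '[{"xyz":[0,0.002,0.04],"rotation":[0,0,0],"grip":0},{"xyz":[0,0.004,0.1],"rotation":[0,0,0],"grip":0},{"xyz":[0,0.01,0.2],"rotation":[0,0,0],"grip":0},{"xyz":[0,0.01,0.3],"rotation":[0,0,0],"grip":0},{"xyz":[0,0.01,0.42],"rotation":[0,0,0],"grip":0},{"xyz":[0,0.01,0.42],"rotation":[0,0,0],"grip":0}]'
python3 - <<'E'
from h import *
from meas import rect
s=snap('side');t=snap('top');
for n,q in(('side',s),('top',t)):
    P=cloud(q).reshape(-1,3);c=q['color'].reshape(-1,3).astype(int)
    m=(abs(P[:,0]-.397)<.04)&(abs(P[:,1]-.15)<.1)&(P[:,2]>.085)&(P[:,2]<.12)&(c[:,0]>1.5*c[:,2]);k=P[m];print(n,len(k),k.min(0) if len(k) else 0,k.max(0) if len(k) else 0)
W=cloud(t); b=(295,405,230,340)
print(rect(W,b,.198,.22),rect(W,b,.125,.145),rect(W,(410,500,255,345),.004,.01))
q=W[262:338,418:492];g=t['color'][262:338,418:492].max(-1);k=q[(g<40)];print('mat',np.nanmin(k,0),np.nanmax(k,0),np.nanmedian(k,0))
P=W[230:340,295:405].reshape(-1,3);cc=t['color'][230:340,295:405].reshape(-1,3).max(-1);k=P[(P[:,2]>.2)&(cc<60)];r=cv2.minAreaRect((k[:,:2]*1000).astype(np.float32));print('grip',r)
u,sv,v=np.linalg.svd(k[:,:2]-k[:,:2].mean(0));print(v[0],np.degrees(np.arctan2(v[0][1],v[0][0])))
E
```

```text
t: 28.35
tool_pos: [0.398, 0.1701, 0.2741]
eef_rot: [0.708, 0.706, -0.016, 0.015]
wrist_force: [0.2, 0.3, -0.1]
finger_gap: 0.0742
t: 28.95
tool_pos: [0.3995, 0.1744, 0.4472]
eef_rot: [0.708, 0.706, -0.01, 0.016]
wrist_force: [0.2, 0.4, 0.0]
finger_gap: 0.0936
side 390 [0.38652049 0.13345544 0.08651487] [0.40843489 0.21532857 0.10849138]
top 468 [0.38779158 0.1342306  0.08623003] [0.40996371 0.21381797 0.10723554]
(373, array([ 520.4, -127.2]), array([86.5, 18. ]), 9.8, array([ 0.5211, -0.1264,  0.2084])) (424, array([ 520.4, -126.7]), array([133.2, 133.4]), 41.6, array([ 0.5255, -0.1411,  0.1344])) (4206, array([ 483.3, -382.8]), array([214. , 205.3]), 88.3, array([ 0.4785, -0.3792,  0.0066]))
mat [ 4.00304581e-01 -4.60829577e-01 -3.55168673e-05] [ 0.56039673 -0.29888801  0.01341473] [ 0.47978749 -0.37796113  0.0064904 ]
grip ((520.5767822265625, -127.19243621826172), (66.43794250488281, 17.951562881469727), 9.789484024047852)
[-0.98779398 -0.15576604] -171.03877325695086
```

Run:
```python
from h import *
to([.5206,-.127,.46],down(0,-80.2))
```

```text
xyz [0.3067, -0.7528, 0.0427] rot [0.0056, -0.0046, -0.2223] t 29.05 F [-0.5  0.7  0.4] gap 0.094
```

```bash
python3 -m creep '[{"xyz":[0.305,-0.753,0.043],"rotation":[0.0056,-0.0046,-0.2223],"grip":0},{"xyz":[0.305,-0.753,0.043],"rotation":[0.0056,-0.0046,-0.2223],"grip":0},{"xyz":[0.305,-0.753,0.043],"rotation":[0.0056,-0.0046,-0.2223],"grip":0},{"xyz":[0.305,-0.753,0.043],"rotation":[0.0056,-0.0046,-0.2223],"grip":0},{"xyz":[0.305,-0.753,0.043],"rotation":[0.0056,-0.0046,-0.2223],"grip":0},{"xyz":[0.305,-0.753,0.043],"rotation":[0.0056,-0.0046,-0.2223],"grip":0},{"xyz":[0.305,-0.753,0.043],"rotation":[0.0056,-0.0046,-0.2223],"grip":0},{"xyz":[0.305,-0.753,0.043],"rotation":[0.0056,-0.0046,-0.2223],"grip":0}]'
python3 - <<'E'
from h import *
to([.5206,-.127,.46],down(0,-80.2))
E
```

```text
t: 29.85
tool_pos: [0.52, -0.1314, 0.4576]
eef_rot: [0.984, 0.177, -0.005, 0.003]
wrist_force: [-0.4, 0.4, -0.0]
finger_gap: 0.0941
xyz [0.0014, 0.0111, 0.0059] rot [0.001, -0.0014, -0.0293] t 29.85 F [-0.4  0.4 -0. ] gap 0.0941
```

```bash
python3 -m creep '[{"xyz":[0,0.006,0],"rotation":[0.001,-0.001,-0.0293],"grip":0},{"xyz":[0,0.006,0],"rotation":[0.001,-0.001,-0.0293],"grip":0},{"xyz":[0,0.006,0],"rotation":[0.001,-0.001,-0.0293],"grip":0}]'
python3 - <<'E'
from h import *
s=snap('side')
P=cloud(s).reshape(-1,3)
m=(abs(P[:,0]-.52)<.1)&(abs(P[:,1]+.13)<.1)&(P[:,2]>.192)&(P[:,2]<.215);k=P[m];print(len(k),cv2.minAreaRect((k[:,:2]*1000).astype(np.float32)))
to([.5206,-.127,.38],down(0,-80.2))
E
```

```text
t: 30.15
tool_pos: [0.5198, -0.1244, 0.4579]
eef_rot: [0.996, 0.093, -0.001, -0.001]
wrist_force: [0.4, 0.4, 0.4]
finger_gap: 0.0941
317 ((521.8287353515625, -125.20382690429688), (106.54047393798828, 23.684661865234375), 11.317763328552246)
xyz [0.0019, -0.0066, -0.1957] rot [-0.0004, -0.0003, -0.0025] t 30.2 F [-0.9 -0.4 -1.4] gap 0.0941
```

```bash
python3 -m creep '[{"xyz":[0.002,-0.003,-0.07],"rotation":[0,0,-0.001],"grip":0},{"xyz":[0.002,-0.004,-0.14],"rotation":[0,0,-0.001],"grip":0},{"xyz":[0.002,-0.004,-0.195],"rotation":[0,0,-0.001],"grip":0},{"xyz":[0.002,-0.004,-0.195],"rotation":[0,0,-0.001],"grip":0},{"xyz":[0.002,-0.004,-0.195],"rotation":[0,0,-0.001],"grip":0.5},{"xyz":[0.002,-0.004,-0.195],"rotation":[0,0,-0.001],"grip":1},{"xyz":[0.002,-0.004,-0.195],"rotation":[0,0,-0.001],"grip":1},{"xyz":[0.002,-0.004,-0.195],"rotation":[0,0,-0.001],"grip":1}]' 40
python3 -m creep '[{"xyz":[0,0,0],"rotation":[0,0,0],"grip":1},{"xyz":[0,0,0],"rotation":[0,0,0],"grip":1},{"xyz":[0,0,0],"rotation":[0,0,0],"grip":1},{"xyz":[0,0,0],"rotation":[0,0,0],"grip":1},{"xyz":[0,0,0],"rotation":[0,0,0],"grip":1},{"xyz":[0,0,0],"rotation":[0,0,0],"grip":1},{"xyz":[0,0,0],"rotation":[0,0,0],"grip":1},{"xyz":[0,0,0],"rotation":[0,0,0],"grip":1}]'
python3 - <<'E'
from h import *
to([.5206,-.127,.38],down(0,-80.2))
E
```

```text
t: 31.0
tool_pos: [0.5211, -0.1263, 0.3822]
eef_rot: [0.996, 0.089, 0.001, -0.001]
wrist_force: [-0.8, -0.8, -0.7]
finger_gap: 0.0655
t: 31.8
tool_pos: [0.5208, -0.1265, 0.3813]
eef_rot: [0.996, 0.089, 0.0, -0.001]
wrist_force: [-0.2, -0.9, -1.3]
finger_gap: 0.0177
xyz [-0.0005, -0.0011, -0.0032] rot [-0.0003, 0.0001, -0.001] t 31.8 F [-0.2 -0.9 -1.3] gap 0.0177
```

```bash
python3 -m creep '[{"xyz":[0,0,0.02],"rotation":[0,0,0],"grip":1},{"xyz":[0,0,0.05],"rotation":[0,0,0],"grip":1},{"xyz":[0,0,0.09],"rotation":[0,0,0],"grip":1},{"xyz":[0,0,0.13],"rotation":[0,0,0],"grip":1},{"xyz":[-0.005,-0.03,0.15],"rotation":[0,0,0],"grip":1},{"xyz":[-0.015,-0.08,0.15],"rotation":[0,0,0],"grip":1},{"xyz":[-0.025,-0.14,0.15],"rotation":[0,0,0],"grip":1},{"xyz":[-0.035,-0.2,0.15],"rotation":[0,0,0],"grip":1}]' 60
python3 -m creep '[{"xyz":[-0.01,-0.06,0],"rotation":[0,0,0],"grip":1},{"xyz":[-0.02,-0.12,0],"rotation":[0,0,0],"grip":1},{"xyz":[-0.03,-0.18,0],"rotation":[0,0,0],"grip":1},{"xyz":[-0.04,-0.24,0],"rotation":[0,0,0],"grip":1},{"xyz":[-0.05,-0.3,0],"rotation":[0,0,0],"grip":1},{"xyz":[-0.06,-0.37,0],"rotation":[0,0,0],"grip":1},{"xyz":[-0.066,-0.41,0],"rotation":[0,0,0],"grip":1},{"xyz":[-0.066,-0.43,0],"rotation":[0,0,0],"grip":1}]'
python3 -m creep '[{"xyz":[0,0,0],"rotation":[0,0,0],"grip":1},{"xyz":[0,0,0],"rotation":[0,0,0],"grip":1},{"xyz":[0,0,-0.05],"rotation":[0,0,0],"grip":1},{"xyz":[0,0,-0.1],"rotation":[0,0,0],"grip":1},{"xyz":[0,0,-0.15],"rotation":[0,0,0],"grip":1},{"xyz":[0,0,-0.19],"rotation":[0,0,0],"grip":1},{"xyz":[0,0,-0.21],"rotation":[0,0,0],"grip":1},{"xyz":[0,0,-0.21],"rotation":[0,0,0],"grip":1}]'
python3 - <<'E'
from h import *
to([.480,-.380,.3813-.034],down(0,-80.2))
s=snap('side');P=cloud(s).reshape(-1,3)
m=(abs(P[:,0]-.48)<.1)&(abs(P[:,1]+.38)<.1)&(P[:,2]>.1)&(P[:,2]<.135);k=P[m];print(len(k),cv2.minAreaRect((k[:,:2]*1000).astype(np.float32)),np.percentile(k[:,2],98))
E
```

```text
t: 32.6
tool_pos: [0.5062, -0.2077, 0.4417]
eef_rot: [0.996, 0.089, 0.0, -0.001]
wrist_force: [0.3, -0.5, -4.7]
finger_gap: 0.0176
t: 33.4
tool_pos: [0.4786, -0.3809, 0.4416]
eef_rot: [0.996, 0.087, -0.0, -0.001]
wrist_force: [-0.9, 0.4, -5.0]
finger_gap: 0.0176
t: 34.2
tool_pos: [0.4808, -0.377, 0.3564]
eef_rot: [0.996, 0.09, -0.0, -0.002]
wrist_force: [-0.8, 0.3, -4.6]
finger_gap: 0.0175
xyz [-0.002, -0.0075, -0.0227] rot [-0.0008, -0.0002, -0.0013] t 34.2 F [-0.8  0.3 -4.6] gap 0.0175
457 ((479.942626953125, -375.85076904296875), (137.7018585205078, 134.12380981445312), 83.74205780029297) 0.12973046390583923
```

```bash
python3 -m creep '[{"xyz":[0,-0.005,-0.006],"rotation":[0,0,0],"grip":1},{"xyz":[0,-0.005,-0.012],"rotation":[0,0,0],"grip":1},{"xyz":[0,-0.005,-0.016],"rotation":[0,0,0],"grip":1},{"xyz":[0,-0.005,-0.019],"rotation":[0,0,0],"grip":1},{"xyz":[0,-0.005,-0.021],"rotation":[0,0,0],"grip":1},{"xyz":[0,-0.005,-0.021],"rotation":[0,0,0],"grip":1},{"xyz":[0,-0.005,-0.021],"rotation":[0,0,0],"grip":1}]'
```

```text
t: 34.95
tool_pos: [0.4804, -0.3803, 0.349]
eef_rot: [0.996, 0.089, 0.0, -0.001]
wrist_force: [-0.2, -0.2, -5.6]
finger_gap: 0.0175
```

```bash
python3 -m creep '[{"xyz":[0,0,-0.002],"rotation":[0,0,0],"grip":1},{"xyz":[0,0,-0.004],"rotation":[0,0,0],"grip":1},{"xyz":[0,0,-0.006],"rotation":[0,0,0],"grip":1},{"xyz":[0,0,-0.006],"rotation":[0,0,0],"grip":1}]'
```

```text
t: 35.35
tool_pos: [0.4804, -0.3806, 0.3471]
eef_rot: [0.996, 0.089, 0.001, -0.001]
wrist_force: [0.4, 0.2, 0.8]
finger_gap: 0.0172
```

```bash
python3 -m creep '[{"xyz":[0,0,0.001],"rotation":[0,0,0],"grip":0.7},{"xyz":[0,0,0.001],"rotation":[0,0,0],"grip":0.4},{"xyz":[0,0,0.001],"rotation":[0,0,0],"grip":0.2},{"xyz":[0,0,0.001],"rotation":[0,0,0],"grip":0},{"xyz":[0,0,0.001],"rotation":[0,0,0],"grip":0},{"xyz":[0,0,0.001],"rotation":[0,0,0],"grip":0},{"xyz":[0,0,0.001],"rotation":[0,0,0],"grip":0}]'
python3 -m creep '[{"xyz":[0,0,0.05],"rotation":[0,0,0],"grip":0},{"xyz":[0,0,0.12],"rotation":[0,0,0],"grip":0},{"xyz":[0,0,0.2],"rotation":[0,0,0],"grip":0},{"xyz":[0,0,0.3],"rotation":[0,0,0],"grip":0},{"xyz":[-0.05,-0.1,0.35],"rotation":[0,0,0],"grip":0},{"xyz":[-0.15,-0.22,0.35],"rotation":[0,0,0],"grip":0},{"xyz":[-0.25,-0.34,0.35],"rotation":[0,0,0],"grip":0},{"xyz":[-0.35,-0.45,0.35],"rotation":[0,0,0],"grip":0}]'
python3 - <<'E'
from h import *
from meas import rect
t=snap('top','z.png');W=cloud(t);s=snap('side','zs.png')
cv2.imwrite('pics/fin.png',np.vstack([cv2.resize(t['color'][140:380,110:530],(770,300))[:, :],cv2.resize(s['color'][100:420,200:600],(770,300))])[:,:,::-1])
print(rect(W,(400,520,240,370),.085,.105),rect(W,(400,520,240,370),.155,.185),bot.get_state()['tool_pos'])
P=W[310:375,175:300].reshape(-1,3);k=P[(P[:,2]>.085)&(P[:,2]<.115)]
for a in(.14,.16,.18,.2): print(a,np.median(k[(abs(k[:,1]-a)<.006)&(abs(k[:,0]-.398)<.008),2]).round(4))
k=P[(P[:,2]<.03)&(abs(P[:,0]-.398)<.025)]
for a in(.07,.09,.1,.11,.12): print(a,np.median(k[abs(k[:,1]-a)<.004,2]).round(4))
E
```

```text
t: 36.05
tool_pos: [0.4804, -0.3803, 0.3469]
eef_rot: [0.996, 0.089, 0.0, -0.001]
wrist_force: [-0.4, -0.1, -0.4]
finger_gap: 0.0698
t: 36.85
tool_pos: [0.3622, -0.5357, 0.4872]
eef_rot: [0.996, 0.089, 0.001, -0.001]
wrist_force: [0.2, -0.2, -1.2]
finger_gap: 0.0946
(550, array([ 478.5, -378.6]), array([133.4, 134.5]), 84.9, array([ 0.4802, -0.4108,  0.0985])) (427, array([ 480.3, -377.7]), array([115.1,  19.7]), 12.2, array([ 0.4771, -0.3763,  0.1736])) [ 0.35521014 -0.53992047  0.48770039]
0.14 0.1015
0.16 0.1022
0.18 0.1027
0.2 0.1026
0.07 0.0104
0.09 0.0121
0.1 0.012
0.11 0.0122
0.12 0.0122
```

View pics/fin.png

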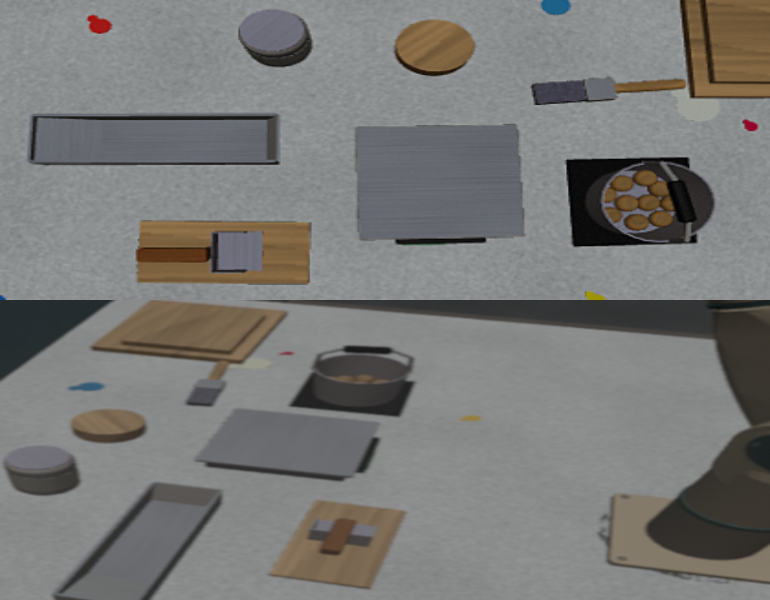

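```bash
python3 -m creep '[{"xyz":[0,0,0],"rotation":[0,0,0],"grip":0},{"xyz":[0,0,0],"rotation":[0,0,0],"grip":0}]'
python3 -c "
from h import *
print(bot.finish_job())"
```

```text
t: 37.15
tool_pos: [0.3645, -0.5337, 0.4866]
eef_rot: [0.996, 0.09, 0.001, -0.002]
wrist_force: [0.2, -0.9, 0.2]
finger_gap: 0.0939
the job is handed in; nothing more can be done
None
```

The job is done and handed in at t ≈ 37 s. I scooped all ten balls out of the trough in three loads (4, 4 and 2) and tipped them into the pot on the scale. Then I laid the scoop back on its board and moved the pot by its handle to the mat.

**Last checks:**
- **Balls:** The trough is empty. I counted all ten in the pot before lifting it. Afterwards the handle hid part of the mouth, and I saw none outside. The lift read 4.6–5.6 N, against about 4.6 N expected for the pot with ten balls.
- **Pot:** It stands upright about 2 mm from the centre of the mat: (0.479, -0.379) against (0.480, -0.380).
- **Scoop:** It lies flat on the board, about 2–3 mm from where it started. The handle top read level to about 1 mm, and the base plate is flat at 12 mm.
- **Tin, brush and discs:** They look unmoved in the pictures; I did not measure them.

**Irregularities:**
- **Failed first move:** The first move command was refused because I left out the grip value. Nothing moved.
- **Scoop slip:** The scoop slipped about 2.4° nose-down in the grip during the first load. I corrected for this in the later loads.
- **Contact forces:** The readings I took showed at most about 14 N, when the scoop pushed into the balls, and about 8 N when it touched down on the board.

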